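Pack film cartons in the transit clamp

ROBOT

A 7-joint arm with a two-finger parallel gripper is mounted at the origin on the work surface. World frame = base frame: x ahead of the robot, y to its left, z up, the work surface at z = 0. Lengths are in m, angles in degrees, forces in N, time in s.
With the tool pointing down it reaches from about 0.35 to 0.9 m from the base axis. Payload 7.2 kg.
Tool frame: the origin (TCP) lies at the very end of the fingers, on their centre line; the grasp point (between the pads) lies 19 mm behind it; z points along the fingers, x is the direction in which the jaws open and shut, and the axes are right-handed (so a half turn about z gives the same grasp; the last joint's range is limited). The gripper opens to 88 mm and grips with 3 to 60 N. Pads are 20 mm wide; open, the fingers measure 115 mm over their backs; the gripper's body (75 mm by 178 mm) begins 61 mm behind the grasp point.
Start: joints at [67.655, 23.554, -0.728, 91.456, 0.321, 64.991, -4.71], TCP at [0.198, -0.593, 0.223] pointing down, gripper open.
Joint ranges: [-169.25, 169.25], [-16.82, 113.86], [-84.01, 82.57], [7.8, 145.47], [-59.2, 239.2], [7.22, 106.19], [-163.78, 163.78]. Speed limits (degrees/s): [136.94, 136.94, 172.46, 172.46, 180, 180, 180].

INTERFACE

Orientations are given as a 3x3 rotation matrix whose columns are the frame's x, y, z axes.
In Python, from cell import manip, optics gives the robot as it stands. Calls block until the motion is done:
- manip.move_pose(position, orientation): joint-space move of the TCP to a pose.
- manip.move_straight(position, speed=0.15, frame=None, stop_force=None): straight line of the TCP; frame=None keeps the orientation; speed is the mean speed in m/s. With stop_force (N) it stops when the force on the tool has changed by that much, and returns True; else False.
- manip.move_j(angles): joint-space move.
- manip.let_go() and manip.clamp(): open the fingers fully, or close them until they stop; the grip force is fixed at half the most.
- manip.sleep(seconds).
- manip.inverse_kinematics(position, orientation): joint angles nearest the present ones, or None.
- optics.grab_frame(name): name is "side" or "top" or "wrist"; returns a dict with "img" (420x560x3 uint8, red, green, blue), "K" (3x3 intrinsics, pixels), "k1" (the pictures are not rectified: a ray, as slopes to the right and down, at radius r is drawn at 1 + k1 r^2 times it, then the intrinsics apply), "xyz" and "rotation" of the camera in the world; the wrist camera has in their place "tool_from_camera" (4x4, takes a point from camera to tool coordinates, whose origin is the TCP and whose axes are the tool frame's). Camera axes: x right, y down, z forward; pixel columns grow to the right and rows downward; lengths in m; the calibration is good to about 2 mm. A picture is of the moment at which its call begins: read the wrist's pose just before it. There is no depth.
A pose or a line that the arm cannot do raises manip.IKError and nothing moves.
- manip.close_job(): hands the job in, once; it reports no verdict.
Readings, each from a call of its own:
- manip.current_t(): time.
- manip.current_q(): joint angles.
- manip.current_dq(): joint speeds.
- manip.current_tau(): joint torques, N m.
- manip.current_eef_pos(): TCP position.
- manip.current_eef_rot(): TCP orientation.
- manip.current_wrist_force(): force on the tool from outside, world axes, zero at the start.
- manip.current_torque(): the same for the moment, N m.
- manip.current_width(): finger opening in m.
Only numpy, scipy, OpenCV 4.12 (cv2) and the standard library are available. Lean on these libraries where they do the work, as an engineer would, in place of code of your own. Each camera call takes 0.05 s, during which the arm holds its last target.

TASK

Stand all the film cartons upright in a row in the trough of the transit clamp and lay the plywood board flat and centred along the top of the row. Then pull up the spring plunger, swing the clamp bar round over the board, let the plunger snap into the hole there, and tighten the round thumbscrew clockwise until its slip clutch first gives, and stop right there, well within an eighth of a turn of slip. The cartons are thin card, so hold them gently (a grip of about 40 N at most), and leave everything else on the table where it is.

Things in the scene. Friction and masses are not known exactly. Their poses are not given: they have to be found in the camera images.
- press: the transit clamp, fixed to the table: grey base plate 130 mm (x) by 400 mm (y), 10 mm thick, carrying a trough and, at its +y end, a post with a swing bar. Origin at table height under the centre of the trough; y runs along the trough towards the post, z up
- trough (a point): centre of the trough's floor, 10 mm above the table (axes as press). Inside it is 70 mm wide (x) by 236 mm long (y), with low walls 14 mm above the floor; room for four cartons in one row, each with its 60 mm side across the trough (x) and its 50 mm side along y
- pivot (a point): on the vertical axis of the steel post, 215 mm from the trough's centre towards +y of press, 150 mm above the table. The swing bar (34 mm wide, underside 132 mm, top 150 mm above the table) turns on it, with the plunger 70 mm and the thumbscrew 215 mm from this axis. Parked, the bar points roughly to +x of press, clear of the trough; working, to -y
- swing (a joint): angle of the swing bar about the post: 0 = working, straight over the trough; 1.4 = parked, where it starts; grows anticlockwise seen from above. Light friction. The plunger's holes in the index plate are at 0 and at 1.4; their play is about 0.01 rad
- plunger (a joint): lift of the spring plunger in m: 0 = pin fully in its hole; the pin is clear of the index plate from 0.011 up; stop at 0.020. The spring pushes it down with 5 N at 0 and about 9 N at 0.014. Let go over the plate between the holes, it rests on the plate at about 0.010 and drops into a hole when it comes over one
- plunger_knob (a point): grip point at the middle height of the plunger's round black knob (31 mm in diameter, 36 mm tall, vertical), on its axis, on the swing bar; 176 mm above the table when the plunger is down; knob underside 8 mm above the bar
- screw_knob (a point): grip point on the axis of the thumbscrew's round knurled steel knob (42 mm in diameter, 40 mm tall, vertical), 16 mm below its top, 184 mm above the table; under the knob a steel collar 52 mm in diameter, its top 158 mm above the table
- screw (a joint): turn of the screw itself in rad, shown by the collar with its black mark under the knob; grows clockwise seen from above, which lowers the foot by 16 mm a turn (2.55 mm a rad); starts anywhere between 0.8 and 2.2. It stays where it is left. Contact with the board comes at about 3.9
- clutch (a joint): slip of the drag clutch between knob and collar, rad: 0 at the start, grows only when the knob turns clockwise while the collar stands still. The clutch drives the screw up to about 0.12 N m; once the foot presses the board hard enough (about 15 to 20 N) the collar stops and the knob slips on. First slip means 0.08 to 0.9 rad of slip
- carton_a: rigid cardboard film carton, closed: 60 mm along its x, 50 mm along its y, 76 mm tall, about 0.25 kg, stands upright at the start; origin at the centre of its underside, z up. Thin card: it must not be gripped with more than about 40 N a finger. Three or all four of the four cartons are present
- carton_b: rigid cardboard film carton, closed: 60 mm along its x, 50 mm along its y, 76 mm tall, about 0.25 kg, stands upright at the start; origin at the centre of its underside, z up. Thin card: it must not be gripped with more than about 40 N a finger. Three or all four of the four cartons are present
- carton_c: rigid cardboard film carton, closed: 60 mm along its x, 50 mm along its y, 76 mm tall, about 0.25 kg, stands upright at the start; origin at the centre of its underside, z up. Thin card: it must not be gripped with more than about 40 N a finger. Three or all four of the four cartons are present
- carton_d: rigid cardboard film carton, closed: 60 mm along its x, 50 mm along its y, 76 mm tall, about 0.25 kg, stands upright at the start; origin at the centre of its underside, z up. Thin card: it must not be gripped with more than about 40 N a finger. Three or all four of the four cartons are present
- board: flat plywood pressure board, 50 mm (x) by 220 mm (y), 12 mm thick, about 0.15 kg, lying on the table beyond the trough at the start; to be laid on the cartons with its length along the trough, its middle over the trough's middle (either way round). Origin at the centre of its underside
- tape_dispenser: bystander, to be left where it is: tape dispenser, 150 x 55 x 77 mm; origin at the centre of its underside
- stapler: bystander, to be left where it is: stapler, 150 x 36 x 55 mm; origin at the centre of its underside
- stamp: bystander, to be left where it is: wooden rubber stamp, 65 x 35 x 68 mm; origin at the centre of its underside
- mug: bystander, to be left where it is: white mug, 80 mm wide, 95 mm tall, handle at its +y; origin at the centre of its underside
- register: bystander, to be left where it is: blue register book lying flat, 150 x 210 x 28 mm; origin at the centre of its underside
- pen_cup: bystander, to be left where it is: steel pen cup, 72 mm wide, 90 mm tall, pens up to 150 mm; origin at the centre of its underside
- foot: the pressure foot under the swing bar, driven down by the screw: rubber plate 40 x 216 x 10 mm, its length along the bar, centred under the thumbscrew; when working it covers the whole board. Origin at the centre of its underside, 102 to 106 mm above the table at the start (carton tops in the trough: 86 mm, board top: 98 mm)
Things that resemble listed ones, but are neither listed nor needed, are in the scene too. Leave any orange or red look-alike of the carton_a alone.

How it is judged (in metres and radians):
On the way, in this order (a step that is already met when the one before it is completed fails the run):
1. every carton stands in the trough with the board on top, while the bar is parked (x of carton_a in the frame of press between -0.012 and 0.012 m and y of carton_a in the frame of press between -0.1 and 0.1 m and z of carton_a in the frame of press between 0.005 and 0.015 m and angle between each of carton_a, carton_b, carton_c, carton_d, board's own z axis and vertical below 0.08 rad and x of carton_b in the frame of press between -0.012 and 0.012 m and y of carton_b in the frame of press between -0.1 and 0.1 m and z of carton_b in the frame of press between 0.005 and 0.015 m and x of carton_c in the frame of press between -0.012 and 0.012 m and y of carton_c in the frame of press between -0.1 and 0.1 m and z of carton_c in the frame of press between 0.005 and 0.015 m and x of carton_d in the frame of press between -0.012 and 0.012 m and y of carton_d in the frame of press between -0.1 and 0.1 m and z of carton_d in the frame of press between 0.005 and 0.015 m and x of board in the frame of press between -0.02 and 0.02 m and y of board in the frame of press between -0.02 and 0.02 m and z of board in the frame of press between 0.08 and 0.092 m and angle between the y axis of board and the y axis of press, either way round below 0.15 rad and value of joint swing above 1.3 rad), for 0.2 s.
2. the plunger is pulled out of its hole and the bar leaves the parked position (value of joint plunger above 0.007 m and value of joint swing below 1.3 rad).
3. the bar is over the board with the plunger snapped in (value of joint swing between -0.03 and 0.03 rad and value of joint plunger below 0.003 m), for 0.2 s.
4. the screw is tightened to the first slip of its clutch, the foot pressing on the board (value of joint clutch between 0.08 and 0.9 rad and contact force between foot and anything else above 6 N), for 0.2 s.
At the end, for the whole second after the job is handed in: each carton upright (0.08 rad) on the trough floor (5 to 15 mm up), within 12 mm of its centre line; the board flat on them, centred within 20 mm and 0.15 rad; all at rest; bar within 0.03 rad of working, plunger down within 3 mm; clutch slipped 0.08 to 0.9 rad; foot presses over 6 N (all of step 3 and all of step 4 and x of carton_a in the frame of press between -0.012 and 0.012 m and y of carton_a in the frame of press between -0.1 and 0.1 m and z of carton_a in the frame of press between 0.005 and 0.015 m and angle between each of carton_a, carton_b, carton_c, carton_d, board's own z axis and vertical below 0.08 rad and x of carton_b in the frame of press between -0.012 and 0.012 m and y of carton_b in the frame of press between -0.1 and 0.1 m and z of carton_b in the frame of press between 0.005 and 0.015 m and x of carton_c in the frame of press between -0.012 and 0.012 m and y of carton_c in the frame of press between -0.1 and 0.1 m and z of carton_c in the frame of press between 0.005 and 0.015 m and x of carton_d in the frame of press between -0.012 and 0.012 m and y of carton_d in the frame of press between -0.1 and 0.1 m and z of carton_d in the frame of press between 0.005 and 0.015 m and x of board in the frame of press between -0.02 and 0.02 m and y of board in the frame of press between -0.02 and 0.02 m and z of board in the frame of press between 0.08 and 0.092 m and angle between the y axis of board and the y axis of press, either way round below 0.15 rad and linear speed of each of carton_a, carton_b, carton_c, carton_d, board below 0.02 m/s); the robot touches nothing.
It fails at once if the thumbscrew is turned on past the first slip (more than 0.9 rad of slip) (value of joint clutch above 0.9 rad).
It fails at once if a carton is squeezed by the fingers with clearly more than 40 N a finger (120 N over both) (contact force between the fingers and carton_a above 120 N or contact force between the fingers and carton_b above 120 N or contact force between the fingers and carton_c above 120 N or contact force between the fingers and carton_d above 120 N).
It fails at once if a bystander is moved by more than 40 mm (distance of any of tape_dispenser, stapler, stamp, mug, register, pen_cup from where it was at the start of the episode above 0.04 m).
Of carton_a, carton_b, carton_c, carton_d only 3 to 4 are there at a start; the rules pass over those that are not, and their reading is None.
At some moment in a run one of carton_a, carton_b, carton_c, carton_d may be knocked a few centimetres aside while the robot is not near it.
Once in a run the grip may slacken for a moment while it holds something.
It also fails if it takes over 210 s, if anything falls off the work surface, if the arm or the gripper's body presses on something with over 40 N, if the wrist force passes 120 N, or if a joint passes its speed limit or range.

## Working session

There is one attempt and no reset: what is moved stays moved. The work goes in short steps, each a Python script; the robot and the scene stay as the last script left them, time stands still between calls to the robot, and variables do not carry over. Pictures are saved under pics/ and viewed, and the job is handed in when it is done.

```bash
ls -la; mkdir -p pics; python3 - <<'E'
from cell import manip, optics
import cv2
for n in ["side","top","wrist"]:
    f=optics.grab_frame(n); cv2.imwrite(f"pics/{n}0.png",f["img"][:,:,::-1])
    print(n,{k:v for k,v in f.items() if k!="img"})
print(manip.current_t(),manip.current_width(),manip.current_eef_rot())
E
```

```text
total 12
drwxr-xr-x  3 agent agent 4096 Dec  6 05:46 .
drwxr-xr-x 23 root  root  4096 Dec  6 05:46 ..
drwxr-xr-x  2 agent agent 4096 Dec  6 05:46 pics
side {'K': array([[465.85506051,   0.        , 277.6971126 ],
       [  0.        , 465.85506051, 212.97339825],
       [  0.        ,   0.        ,   1.        ]]), 'k1': 0.012663670807392722, 'xyz': array([0.07886638, 0.83289995, 0.86789058]), 'rotation': array([[-0.88513793, -0.28402944,  0.36858938],
       [-0.4652836 ,  0.55125723, -0.69255082],
       [-0.00648274, -0.78450159, -0.62009292]])}
top {'K': array([[393.12379976,   0.        , 278.08381394],
       [  0.        , 393.12379976, 209.28717678],
       [  0.        ,   0.        ,   1.        ]]), 'k1': -0.08265215828182092, 'xyz': array([0.44880701, 0.05455975, 1.24630437]), 'rotation': array([[ 0.00717707, -0.99831757,  0.05753709],
       [-0.99993387, -0.00768192, -0.0085579 ],
       [ 0.0089855 , -0.05747186, -0.99830669]])}
wrist {'K': array([[346.7113329 ,   0.        , 281.23982459],
       [  0.        , 346.7113329 , 208.24130769],
       [  0.        ,   0.        ,   1.        ]]), 'k1': 0.011659446715235323, 'tool_from_camera': array([[ 9.99999855e-01,  4.95191856e-04,  2.12103270e-04,
         6.32072094e-04],
       [-5.32524807e-04,  9.68148856e-01,  2.50374738e-01,
        -6.78670463e-02],
       [-8.13640070e-05, -2.50374815e-01,  9.68148979e-01,
        -1.61926321e-01],
       [ 0.00000000e+00,  0.00000000e+00,  0.00000000e+00,
         1.00000000e+00]])}
0.15 0.0879351702735959 [[ 3.16314129e-01 -9.48654394e-01 -4.61677177e-04]
 [-9.48653718e-01 -3.16314456e-01  1.13529079e-03]
 [-1.22303376e-03  7.88632529e-05 -9.99999249e-01]]
```

View pics/top0.png

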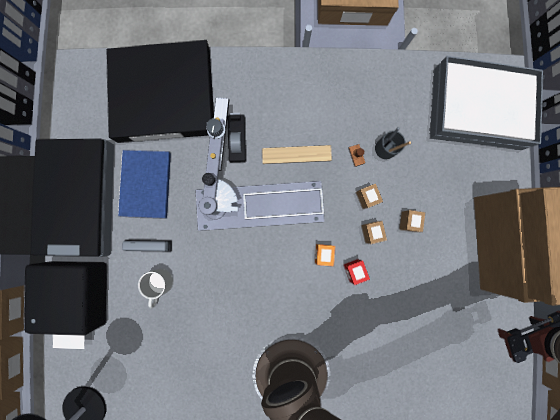

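View pics/side0.png

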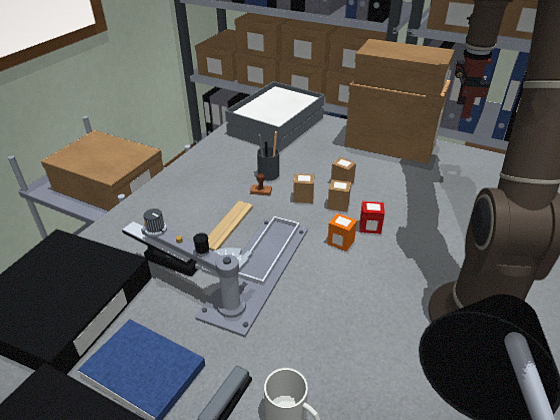

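View pics/wrist0.png

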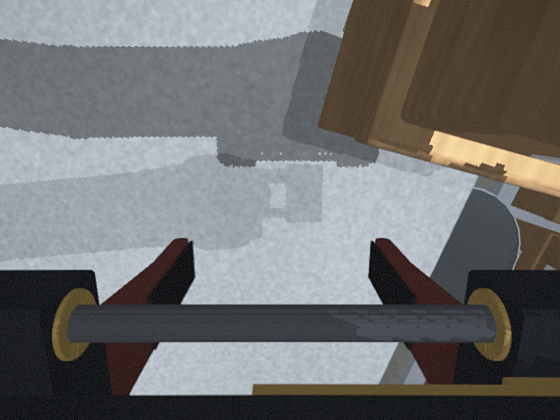

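```bash
cat > h.py <<'E'
import numpy as np, cv2
from cell import manip, optics
from scipy.spatial.transform import Rotation as R
def cam(n):
    if n=="wrist":
        p=np.array(manip.current_eef_pos());Rt=np.array(manip.current_eef_rot())
        f=optics.grab_frame(n);T=np.array(f["tool_from_camera"])
        f["rotation"]=Rt@T[:3,:3];f["xyz"]=p+Rt@T[:3,3]
    else: f=optics.grab_frame(n)
    return f
def px2w(f,uv,z):
    uv=np.array(uv,float).reshape(-1,1,2)
    n=cv2.undistortPoints(uv,f["K"],np.array([f["k1"],0,0,0,0.]))[:,0]
    d=np.c_[n,np.ones(len(n))]@np.array(f["rotation"]).T
    c=np.array(f["xyz"]); s=(z-c[2])/d[:,2]
    return c+d*s[:,None]
def w2px(f,P):
    Rm=np.array(f["rotation"]);P=np.array(P,float).reshape(-1,3)
    rv,_=cv2.Rodrigues(Rm.T);t=-Rm.T@np.array(f["xyz"])
    return cv2.projectPoints(P,rv,t,f["K"],np.array([f["k1"],0,0,0,0.]))[0][:,0]
def save(f,name,box=None,s=1):
    im=f["img"][:,:,::-1]
    if box: im=im[box[1]:box[3],box[0]:box[2]]
    im=cv2.resize(np.ascontiguousarray(im),None,fx=s,fy=s,interpolation=cv2.INTER_CUBIC if s>1 else cv2.INTER_AREA)
    cv2.imwrite("pics/"+name,im)
def down(yaw):  # tool x axis at yaw deg in world, z down
    a=np.radians(yaw);x=np.array([np.cos(a),np.sin(a),0]);z=np.array([0,0,-1.])
    return np.c_[x,np.cross(z,x),z]
E
python3 - <<'E'
from h import *
f=cam("top")
save(f,"t1.png",(300,170,440,290),5)
save(f,"t2.png",(190,90,340,240),4)
img=f["img"].astype(int)
# white labels/saturation
hsv=cv2.cvtColor(f["img"],cv2.COLOR_RGB2HSV)
m=((hsv[:,:,1]<40)&(hsv[:,:,2]>200)).astype(np.uint8)
n,l,s,c=cv2.connectedComponentsWithStats(m)
for i in range(1,n):
    if 300<c[i][0]<440 and 170<c[i][1]<290 and s[i][4]>20:
        print(c[i].round(1),s[i][4],px2w(f,c[i],.076).round(4),cv2.minAreaRect(np.argwhere(l==i)[:,::-1].astype(np.float32)))
E
```

```text
[371.6 195.1] 110 [[ 0.5613 -0.2365  0.076 ]] ((371.5000305175781, 195.0), (12.074767112731934, 8.9442720413208), 63.43495178222656)
[415.7 220.6] 114 [[ 0.4851 -0.371   0.076 ]] ((415.7699279785156, 220.60997009277344), (9.050968170166016, 12.303659439086914), 8.130102157592773)
[376.5 231.9] 119 [[ 0.4506 -0.2507  0.076 ]] ((376.4647216796875, 231.84117126464844), (12.473502159118652, 9.436476707458496), 77.47119140625)
[325.6 255.2] 111 [[ 0.3805 -0.0976  0.076 ]] ((325.5, 255.0), (12.0, 9.0), 90.0)
[358.3 272.5] 110 [[ 0.3297 -0.1957  0.076 ]] ((358.3000183105469, 272.4000244140625), (11.700427055358887, 9.17060375213623), 71.56504821777344)
```

View pics/t1.png

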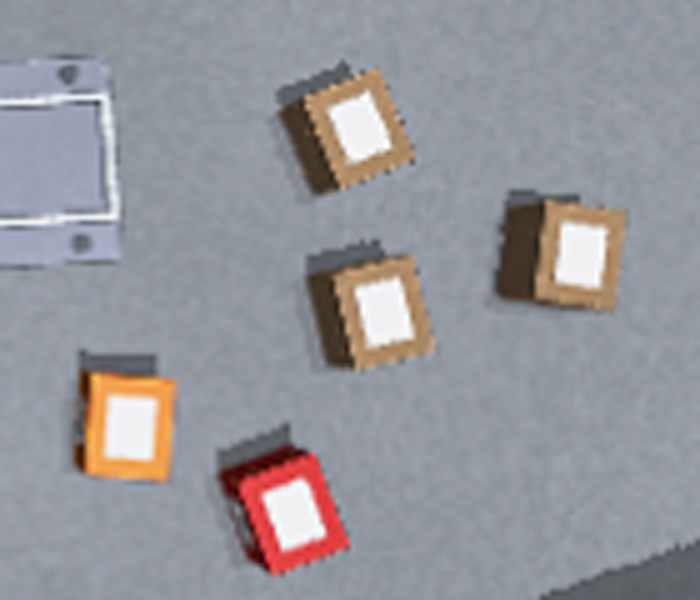

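View pics/t2.png

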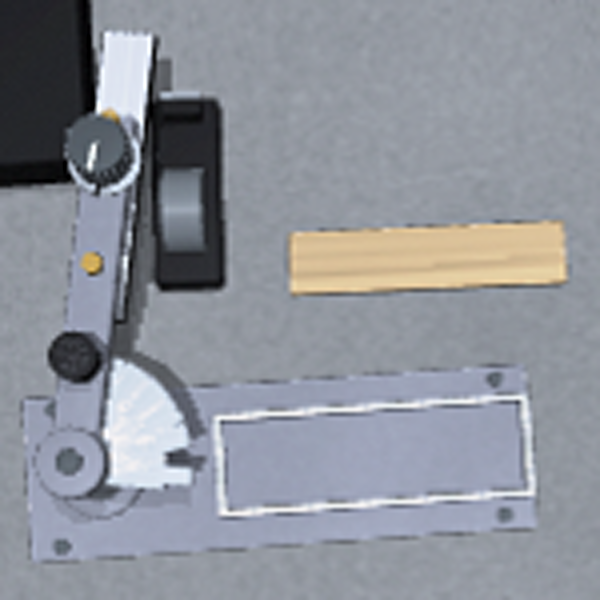

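```bash
python3 - <<'E'
from h import *
f=cam("top")
def rect(name,c,z):
    w=px2w(f,np.array(c)/4+[190-.375,90-.375],z)
    ctr=w.mean(0); d=(w[1]-w[0]+w[2]-w[3])/2  # image right -> -y
    e=(w[0]-w[3]+w[1]-w[2])/2
    print(name,ctr.round(4),"len",np.linalg.norm(d).round(4),np.linalg.norm(e).round(4),"yaw(y axis) ",np.degrees(np.arctan2(-(-d[0]),-d[1])).round(2),"x-axis yaw",np.degrees(np.arctan2(e[1],e[0])).round(2))
rect("plate",[(22,398),(526,366),(537,527),(33,560)],.01)
rect("board",[(289,233),(565,222),(567,282),(291,295)],.012)
rect("wall",[(215,417),(527,396),(533,493),(220,515)],.024)
# cartons
s=5
im=cv2.resize(f["img"],None,fx=s,fy=s,interpolation=cv2.INTER_CUBIC)
hsv=cv2.cvtColor(im,cv2.COLOR_RGB2HSV)
for n,(u,v) in dict(c1=(371.5,195),c2=(376.5,232),c3=(415.7,220.6)).items():
    x0,y0=int((u-18)*s),int((v-18)*s);h=hsv[y0:y0+36*s,x0:x0+36*s]
    m=(((h[:,:,1]>70)&(h[:,:,2]>110))).astype(np.uint8)
    cs,_=cv2.findContours(m,cv2.RETR_EXTERNAL,cv2.CHAIN_APPROX_NONE);c=max(cs,key=cv2.contourArea)
    p=c[:,0].astype(float)+[x0,y0];p=(p+.5)/s-.5
    w=px2w(f,p,.076)[:,:2]
    r=cv2.minAreaRect((w*1000).astype(np.float32));print(n,r)
E
```

```text
plate [0.5324 0.1026 0.01  ] len 0.3988 0.1281 yaw(y axis)  4.14 x-axis yaw 4.46
board [ 0.6962 -0.0139  0.012 ] len 0.2199 0.0491 yaw(y axis)  3.1 x-axis yaw 2.05
wall [0.5377 0.0285 0.024 ] len 0.2444 0.0764 yaw(y axis)  4.39 x-axis yaw 3.59
c1 ((560.809814453125, -235.23069763183594), (59.03852081298828, 51.23199462890625), 22.413652420043945)
c2 ((451.2608642578125, -249.12083435058594), (60.527584075927734, 50.50815200805664), 13.509928703308105)
c3 ((484.76593017578125, -370.00067138671875), (50.873130798339844, 61.385921478271484), 81.79634094238281)
```

```bash
cat >> h.py <<'E'
def cartons(f=None,boxlist=None):
    f=f or cam("top");s=5
    hsv0=cv2.cvtColor(f["img"],cv2.COLOR_RGB2HSV)
    m=((hsv0[:,:,1]<40)&(hsv0[:,:,2]>200)).astype(np.uint8)
    n,l,st,c=cv2.connectedComponentsWithStats(m)
    im=cv2.resize(f["img"],None,fx=s,fy=s,interpolation=cv2.INTER_CUBIC);hsv=cv2.cvtColor(im,cv2.COLOR_RGB2HSV)
    out=[]
    for i in range(1,n):
        if not(60<st[i][4]<200): continue
        u,v=c[i]
        if not(200<u<470 and 120<v<320): continue
        x0,y0=int((u-18)*s),int((v-18)*s);h=hsv[y0:y0+36*s,x0:x0+36*s]
        m2=((h[:,:,1]>70)&(h[:,:,2]>110)).astype(np.uint8)
        cs,_=cv2.findContours(m2,cv2.RETR_EXTERNAL,cv2.CHAIN_APPROX_NONE)
        if not cs: continue
        k=max(cs,key=cv2.contourArea)
        mm=np.zeros_like(m2);cv2.drawContours(mm,[k],-1,1,-1);mm&=m2
        sat=np.median(h[:,:,1][mm>0])
        p=(k[:,0].astype(float)+[x0,y0]+.5)/s-.5
        r=cv2.minAreaRect((px2w(f,p,.076)[:,:2]*1000).astype(np.float32))
        (a,b),(w,hh),ang=r
        if w<hh: ang+=90
        ang=(ang+90)%180-90
        out.append(dict(px=(round(u,1),round(v,1)),x=a/1000,y=b/1000,size=(max(w,hh),min(w,hh)),yaw=ang,sat=sat))
    return out
TC=np.array([.5377,.0285]);TY=4.2
def press(x,y):
    a=np.radians(TY);return TC+[x*np.cos(a)-y*np.sin(a),x*np.sin(a)+y*np.cos(a)]
def yawbest(p,yaw):
    best=None
    for k in (yaw,yaw+180):
        q=manip.inverse_kinematics(p,down(k))
        if q is None: continue
        c=abs(np.array(q)-manip.current_q())[6]
        if best is None or c<best[0]: best=(c,k)
    return down(best[1])
E
python3 - <<'E'
from h import *
for c in cartons(): print(c)
manip.move_straight([.25,-.35,.25],.3); print(manip.current_t())
f=cam("top");save(f,"t3.png");f=cam("wrist");save(f,"w1.png")
for c in cartons(): print(c)
E
```

```text
{'px': (np.float64(371.6), np.float64(195.0)), 'x': 0.560809814453125, 'y': -0.23523069763183593, 'size': (59.03852081298828, 51.23199462890625), 'yaw': 22.413652420043945, 'sat': np.float64(104.0)}
{'px': (np.float64(415.7), np.float64(220.6)), 'x': 0.4847871398925781, 'y': -0.3700037231445312, 'size': (61.428672790527344, 50.873130798339844), 'yaw': -8.203659057617188, 'sat': np.float64(103.0)}
{'px': (np.float64(376.5), np.float64(231.9)), 'x': 0.45129110717773435, 'y': -0.24915098571777344, 'size': (60.56108474731445, 50.524967193603516), 'yaw': 13.609575271606445, 'sat': np.float64(103.0)}
{'px': (np.float64(325.6), np.float64(255.2)), 'x': 0.38183013916015623, 'y': -0.09679479217529297, 'size': (63.605960845947266, 53.44620895385742), 'yaw': -4.0778656005859375, 'sat': np.float64(170.0)}
{'px': (np.float64(358.3), np.float64(272.5)), 'x': 0.3302200927734375, 'y': -0.19484365844726562, 'size': (62.841800689697266, 52.86305618286133), 'yaw': 20.701187133789062, 'sat': np.float64(178.0)}
1.2833
{'px': (np.float64(371.6), np.float64(195.1)), 'x': 0.5607241821289063, 'y': -0.2351396
[... 212 characters left out ...]
': (61.426273345947266, 50.873130798339844), 'yaw': -8.203659057617188, 'sat': np.float64(103.0)}
{'px': (np.float64(376.4), np.float64(231.9)), 'x': 0.45135870361328123, 'y': -0.2491339111328125, 'size': (60.70016860961914, 50.524635314941406), 'yaw': 13.607612609863281, 'sat': np.float64(103.0)}
{'px': (np.float64(325.6), np.float64(255.2)), 'x': 0.381888427734375, 'y': -0.0966119384765625, 'size': (63.60688400268555, 53.81928634643555), 'yaw': -4.0778656005859375, 'sat': np.float64(169.0)}
{'px': (np.float64(358.3), np.float64(272.5)), 'x': 0.32990533447265624, 'y': -0.19510276794433593, 'size': (63.650978088378906, 53.089847564697266), 'yaw': 21.311025619506836, 'sat': np.float64(177.0)}
```

View pics/t3.png

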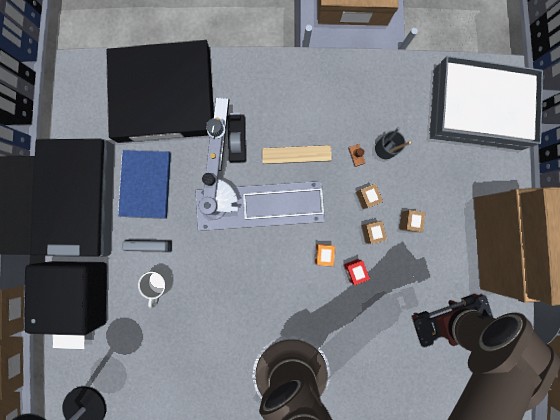

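View pics/w1.png

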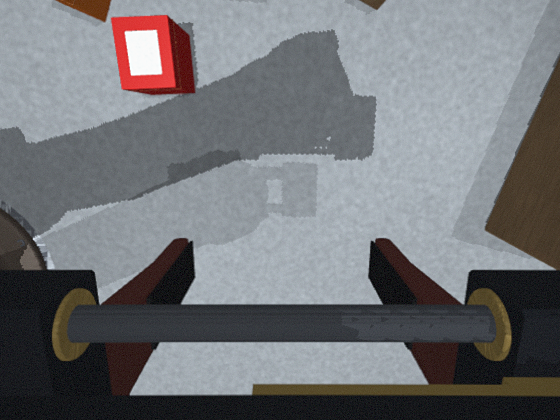

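Candidates for the carton: brown at (372,195), (376,232) and (416,221) are the wanted ones. Orange (326,255) and red (358,272) are look-alikes to avoid, and the large brown boxes at the edges are scenery. I'll hover over the first and check it up close.

```bash
python3 - <<'E'
from h import *
c=[c for c in cartons() if c["sat"]<130]
c=min(c,key=lambda c:abs(c["x"]-.56));print(c)
p=[c["x"],c["y"],.2]
Rt=yawbest(p,c["yaw"])
manip.move_pose(p,Rt)
print(manip.current_t(),manip.current_eef_pos(),manip.current_q())
f=cam("wrist");save(f,"w2.png")
print(w2px(f,[[c["x"],c["y"],.076]]))
E
```

```text
{'px': (np.float64(371.6), np.float64(195.1)), 'x': 0.5607241821289063, 'y': -0.2351396484375, 'size': (59.1273307800293, 51.46565628051758), 'yaw': 22.413652420043945, 'sat': np.float64(104.0)}
2.75 [ 0.5598558  -0.23645401  0.19994475] [ 37.08367104  25.3269448  -25.70662717  94.18190348  12.04680617
  63.27328908  30.31332462]
[[283.20679433 199.77084238]]
```

View pics/w2.png

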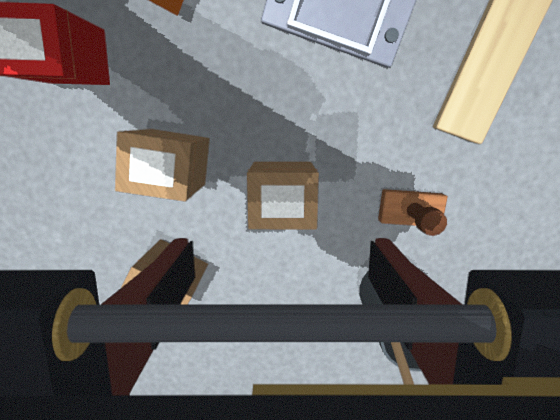

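The target carton sits at (283,200) in the wrist image, as predicted. It is brown with a white label, between the jaws and clear of the stamp at (412,207). Picking it.

```bash
cat >> h.py <<'E'
def st(tag): print(tag,round(float(manip.current_t()),2),np.round(manip.current_eef_pos(),4),"w",round(float(manip.current_width()),4),"F",np.round(manip.current_wrist_force(),1))
E
python3 - <<'E'
from h import *
c=[.5607,-.2351]
manip.move_straight([*c,.2],.1)
st("above")
print(manip.move_straight([*c,.033],.2,stop_force=12)); st("down")
manip.clamp(); st("grip")
manip.move_straight([*c,.12],.2); st("up")
E
```

```text
above 3.05 [ 0.5603 -0.2358  0.2004] w 0.0878 F [0.5 0.2 0.7]
False
down 4.03 [ 0.5615 -0.2352  0.0341] w 0.0875 F [ 0.4  0.2 -0.1]
grip 4.58 [ 0.5608 -0.2353  0.0335] w 0.0598 F [-0.9 -0.8  4.7]
up 5.17 [ 0.5599 -0.2351  0.119 ] w 0.06 F [ 0.3  0.6 -2.5]
```

```bash
python3 - <<'E'
from h import *
t=press(0,.07); print(t)
Rt=down(4.2)
if np.dot(Rt[:,0],np.array(manip.current_eef_rot())[:,0])<0: Rt=down(184.2)
manip.move_straight([*t,.12],.25,frame=Rt); st("over")
manip.move_straight([*t,.065],.15); st("low")
f=cam("wrist");save(f,"w3.png");f=cam("top");save(f,"t4.png",(180,130,360,250),4);f=cam("side");save(f,"s4.png",(190,180,330,330),4)
E
```

```text
[0.53257333 0.09831201]
over 6.66 [0.5325 0.0971 0.1196] w 0.0597 F [-0.2 -0.9 -2. ]
low 7.17 [0.5327 0.0979 0.0651] w 0.06 F [ 0.2  0.8 -1.4]
```

View pics/w3.png

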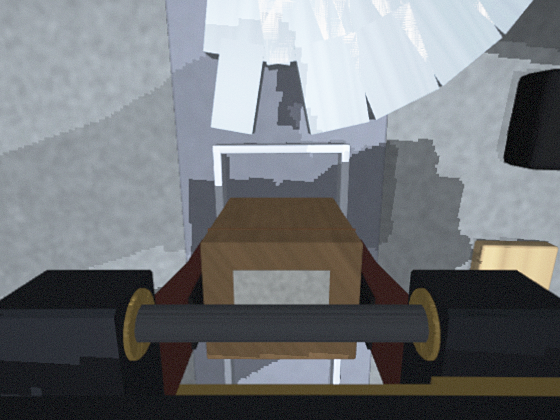

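View pics/s4.png

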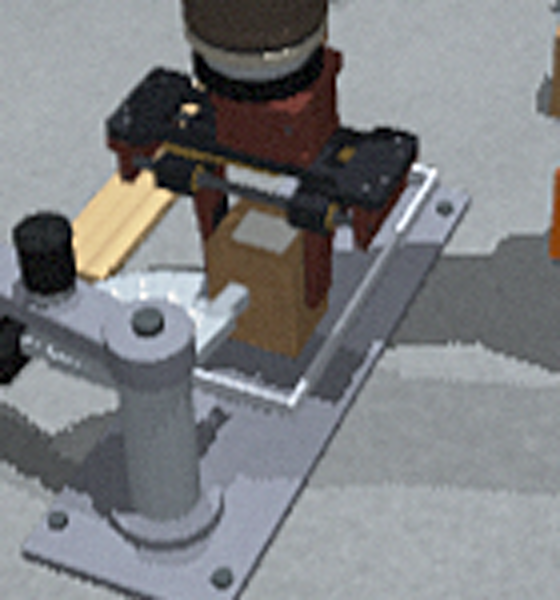

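```bash
python3 - <<'E'
from h import *
f=cam("wrist")
w=px2w(f,[(213,146),(350,146),(223,192),(339,192)],.024);print(w.round(4))
a=np.radians(TY);Ri=np.array([[np.cos(a),np.sin(a)],[-np.sin(a),np.cos(a)]])
print(((w[:,:2]-TC)@Ri.T).round(4))
E
```

```text
[[0.4902 0.1473 0.024 ]
 [0.5695 0.1532 0.024 ]
 [0.4968 0.1205 0.024 ]
 [0.5663 0.1256 0.024 ]]
[[-0.0387  0.122 ]
 [ 0.0408  0.122 ]
 [-0.0341  0.0948]
 [ 0.0356  0.0947]]
```

```bash
cat >> h.py <<'E'
def place(y,zg):
    t=press(0.0005,y)
    s=manip.move_straight([*t,zg+.010-.004],.06,stop_force=5); st("placed %s"%s)
    z=manip.current_eef_pos()[2]
    if not s and False: pass
    manip.let_go(); st("open")
    p=manip.current_eef_pos()
    manip.move_straight([p[0],p[1],.16],.25)
def pick(c):
    p=[c["x"],c["y"],.16]; cur=np.array(manip.current_eef_rot())[:,0]
    Rt=down(c["yaw"])
    if np.dot(Rt[:,0],cur)<0: Rt=down(c["yaw"]+180)
    manip.move_straight(p,.3,frame=Rt); st("above")
    manip.move_straight([*p[:2],.033],.2,stop_force=12); zg=manip.current_eef_pos()[2]
    manip.clamp(); st("grip")
    manip.move_straight([*p[:2],.12],.2); st("up")
    return zg
def carry(y):
    Rt=down(TY)
    if np.dot(Rt[:,0],np.array(manip.current_eef_rot())[:,0])<0: Rt=down(TY+180)
    t=press(0.0005,y)
    manip.move_straight([*t,.125],.25,frame=Rt); st("over")
E
python3 - <<'E'
from h import *
place(.07,.0335)
manip.move_straight([.46,-.1,.2],.3)
for c in cartons(): print(c["px"],round(c["x"],4),round(c["y"],4),np.round(c["size"]),round(c["yaw"],1),c["sat"])
st("")
save(cam("top"),"t5.png",(180,130,440,300),3)
E
```

```text
placed True 7.78 [0.533  0.0983 0.0422] w 0.0599 F [ 0.1 -0.1 -0.6]
open 8.4 [0.5328 0.0981 0.043 ] w 0.0879 F [ 0.3  0.3 -0.1]
(np.float64(287.6), np.float64(190.6)) 0.5199 0.0716 [0. 0.] 0.0 72.0
(np.float64(260.3), np.float64(203.2)) 0.5329 0.0973 [61. 50.] 4.2 104.0
(np.float64(415.7), np.float64(220.7)) 0.4846 -0.3699 [62. 51.] -8.2 103.0
 9.93 [ 0.4602 -0.0982  0.1993] w 0.0875 F [0.6 0.  0.1]
```

View pics/t5.png

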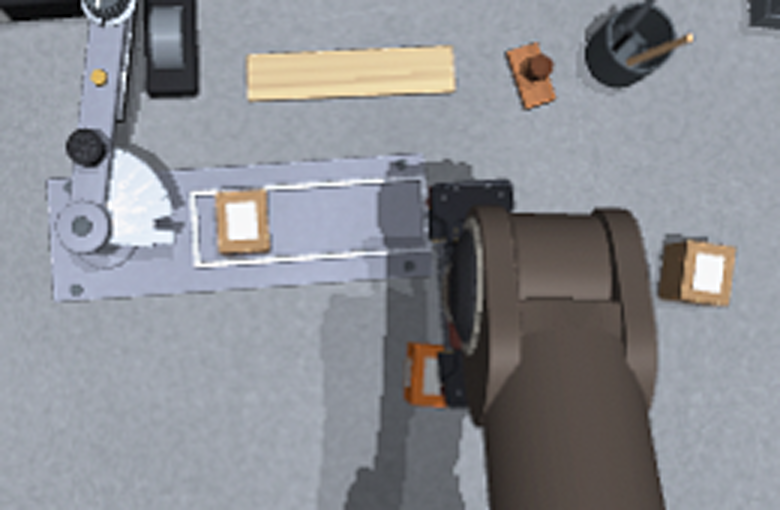

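Carton 1 stands in the trough at (260,203), square and aligned. Next is c3 at (416,221).

```bash
python3 - <<'E'
from h import *
zg=pick(dict(x=.4846,y=-.3700,yaw=-8.2)); print(zg)
if manip.current_width()>.055:
    carry(0.0)
    f=cam("top"); [print(c["px"],round(c["x"],4),round(c["y"],4),np.round(c["size"]),round(c["yaw"],1),c["sat"]) for c in cartons(f)]
    st("")
    if manip.current_width()>.055: place(0.0,zg)
    save(f,"t6.png",(180,130,440,300),3);save(cam("wrist"),"w6.png")
E
```

```text
above 11.05 [ 0.485  -0.3682  0.16  ] w 0.0875 F [-0.2  0.9  0.6]
grip 12.38 [ 0.4848 -0.3702  0.0336] w 0.0593 F [-0.8  0.6  5.3]
up 12.97 [ 0.4838 -0.3696  0.1189] w 0.0598 F [-0.6  0.3 -3.4]
0.03419299586318519
over 14.72 [0.538  0.0271 0.1249] w 0.06 F [-0.5 -0.2 -3.6]
(np.float64(250.7), np.float64(208.6)) 0.5328 0.0988 [61. 46.] 4.3 104.0
(np.float64(259.9), np.float64(203.6)) 0.5329 0.0972 [61. 50.] 4.3 104.0
(np.float64(382.3), np.float64(222.1)) 0.48 -0.2672 [60. 51.] 9.7 103.0
(np.float64(358.4), np.float64(272.4)) 0.3321 -0.1998 [63. 43.] 21.9 176.0
 14.78 [0.5381 0.0271 0.1249] w 0.0598 F [ 0.2 -0.4 -3.7]
placed True 16.02 [0.5379 0.0285 0.0433] w 0.06 F [-0.5  0.3  4.5]
open 16.65 [0.5365 0.0283 0.0423] w 0.0879 F [0.2 0.3 0.2]
```

View pics/w6.png

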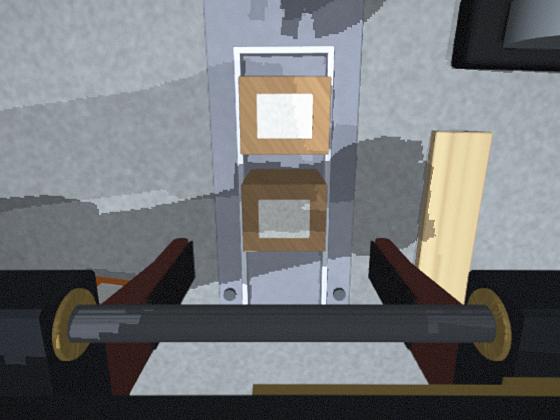

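View pics/t6.png

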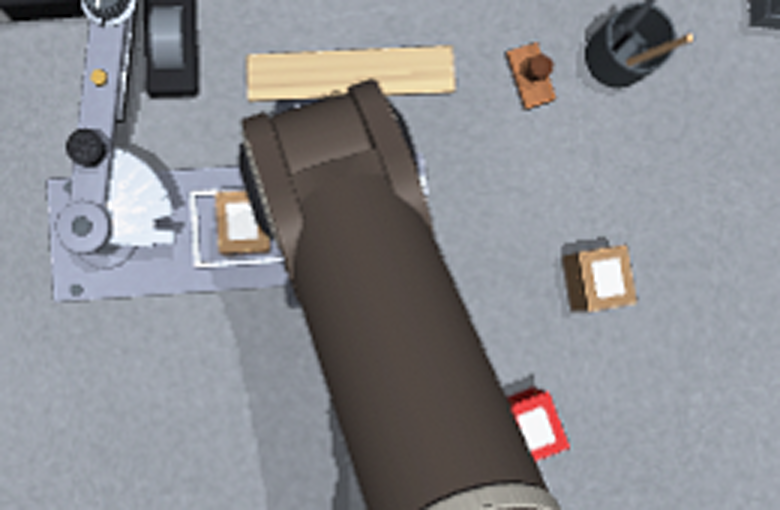

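Both cartons stand in the trough. c2 was knocked aside to top pixel (382,222), so I'm re-measuring it before picking.

```bash
python3 - <<'E'
from h import *
cs=[c for c in cartons() if 90<c["sat"]<130 and c["y"]<-.12 and c["size"][0]>55]; print(cs); assert len(cs)==1
zg=pick(cs[0]); print(zg)
if manip.current_width()>.055:
    carry(-.07); save(cam("wrist"),"w7a.png")
    if manip.current_width()>.055: place(-.07,zg)
    save(cam("wrist"),"w7.png")
    st("")
E
```

```text
[{'px': (np.float64(382.3), np.float64(222.1)), 'x': 0.4802294921875, 'y': -0.2671701049804687, 'size': (59.44094467163086, 50.53226852416992), 'yaw': 10.060986518859863, 'sat': np.float64(103.0)}]
above 18.52 [ 0.4805 -0.2655  0.1596] w 0.0881 F [-0.3 -0.2  0.1]
grip 19.85 [ 0.4803 -0.2675  0.0335] w 0.0599 F [-1.2  0.6  5.6]
up 20.43 [ 0.4796 -0.267   0.1191] w 0.06 F [ 0.  -0.4 -2.7]
0.03382797623766175
over 21.52 [ 0.5426 -0.0428  0.1243] w 0.0599 F [-0.9  0.4 -2.7]
placed True 22.82 [ 0.543  -0.0413  0.0433] w 0.0598 F [ 0.4 -0.3  4.4]
open 23.44 [ 0.5418 -0.0413  0.0423] w 0.0879 F [-0.1 -0.1 -0.2]
 24.11 [ 0.541  -0.0414  0.1591] w 0.0879 F [-0.3 -0.1 -0.2]
```

View pics/w7.png

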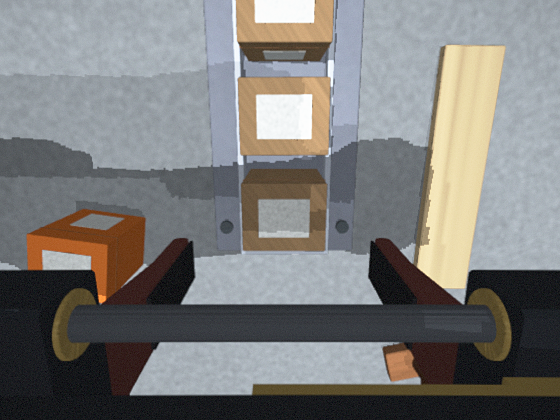

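```bash
python3 - <<'E'
from h import *
f=cam("top")
hsv=cv2.cvtColor(f["img"],cv2.COLOR_RGB2HSV)
s=5;im=cv2.resize(f["img"],None,fx=s,fy=s,interpolation=cv2.INTER_CUBIC);h=cv2.cvtColor(im,cv2.COLOR_RGB2HSV)
m=((h[:,:,1]>60)&(h[:,:,2]>130)).astype(np.uint8);m[:135*s]=0;m[175*s:]=0;m[:,:245*s]=0;m[:,342*s:]=0
cs,_=cv2.findContours(m,cv2.RETR_EXTERNAL,cv2.CHAIN_APPROX_NONE);k=max(cs,key=cv2.contourArea)
p=(k[:,0]+.5)/s-.5
r=cv2.minAreaRect((px2w(f,p,.012)[:,:2]*1000).astype(np.float32));print(r)
for c in cartons(f): print(c["px"],round(c["x"],4),round(c["y"],4),np.round(c["size"]),round(c["yaw"],1),c["sat"])
manip.move_straight([.65,-.014,.2],.3,frame=yawbest([.65,-.014,.2],3.1));st("")
save(cam("wrist"),"w8.png");f=cam("top");save(f,"t8.png")
E
```

```text
((696.4041748046875, -13.607025146484375), (49.70814895629883, 219.33570861816406), 3.2183291912078857)
(np.float64(258.8), np.float64(210.0)) 0.5329 0.0974 [61. 50.] 4.2 104.0
(np.float64(260.3), np.float64(203.2)) 0.5329 0.0974 [61. 50.] 4.2 104.0
(np.float64(283.8), np.float64(201.7)) 0.5381 0.0276 [61. 49.] 5.3 104.0
 24.7 [ 0.6494 -0.0136  0.198 ] w 0.088 F [-0.7  0.6 -0.8]
```

View pics/w8.png

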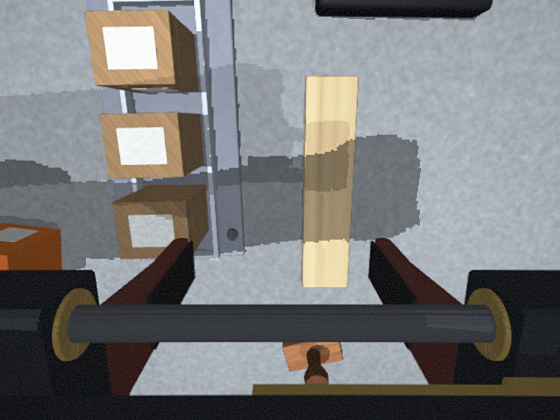

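View pics/t8.png

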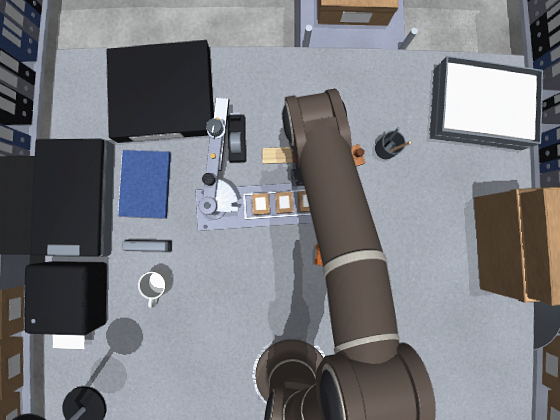

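```bash
python3 - <<'E'
from h import *
b=[.6963,-.0137]
Rt=yawbest([*b,.12],3.2)
manip.move_straight([*b,.12],.2,frame=Rt)
manip.move_straight([*b,.03],.2);st("")
print(manip.move_straight([*b,.0035],.05,stop_force=6));st("down")
manip.clamp();st("grip")
manip.move_straight([*b,.06],.12);st("up")
save(cam("wrist"),"w9.png");save(cam("side"),"s9.png",(170,130,330,270),4)
E
```

```text
26.01 [ 0.6972 -0.0136  0.0317] w 0.0877 F [0.5 0.9 0.3]
False
down 26.69 [ 0.6963 -0.0136  0.0034] w 0.0878 F [ 0.  -1.2  0.4]
grip 27.37 [ 0.6964 -0.0137  0.0036] w 0.0499 F [0.3 0.3 0.9]
up 27.99 [ 0.6959 -0.0138  0.0597] w 0.0496 F [-0.2 -0.8 -1. ]
```

View pics/w9.png

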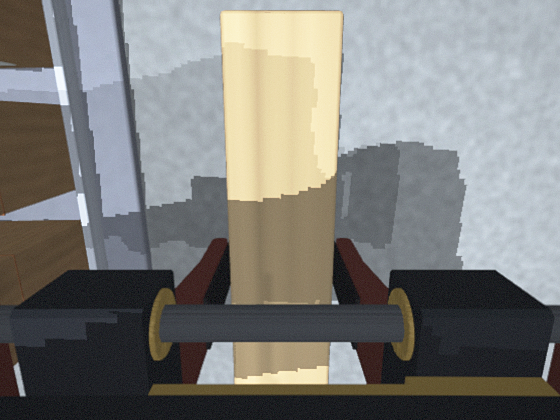

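View pics/s9.png

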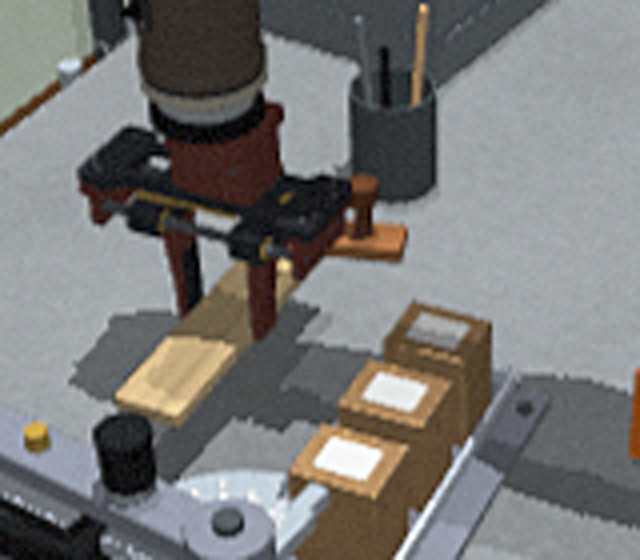

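```bash
python3 - <<'E'
from h import *
p=manip.current_eef_pos()
manip.move_straight([p[0],p[1],.13],.2);st("up")
t=press(0.0005,-.002)
manip.move_straight([*t,.125],.2,frame=yawbest([*t,.125],TY));st("over")
if manip.current_width()>.045:
    manip.move_straight([*t,.100],.1)
    save(cam("wrist"),"w10.png");save(cam("side"),"s10.png",(170,130,330,290),4)
    print(manip.move_straight([*t,.086],.03,stop_force=4));st("placed")
E
```

```text
up 28.59 [ 0.6951 -0.0139  0.1292] w 0.0499 F [ 0.   0.6 -1.5]
over 29.55 [0.5392 0.0262 0.1247] w 0.0502 F [ 0.2  0.1 -1.8]
True
placed 30.46 [0.5386 0.0265 0.089 ] w 0.05 F [0.4 0.6 3. ]
```

View pics/w10.png

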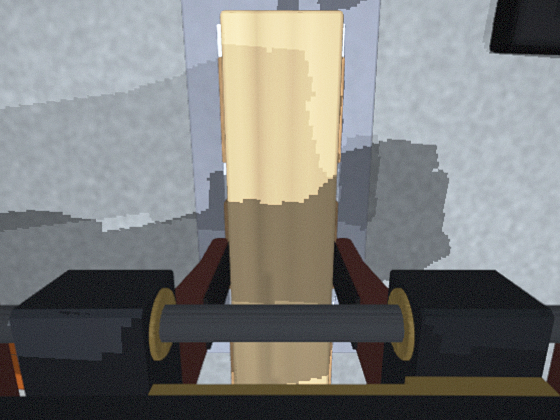

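View pics/s10.png

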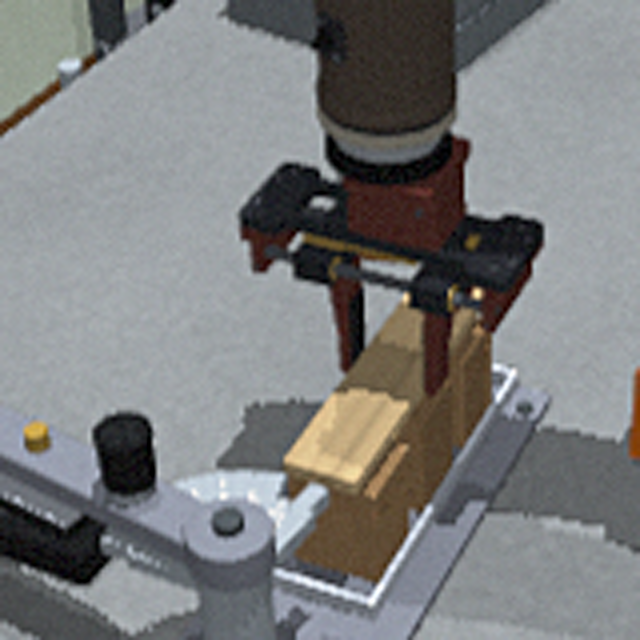

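The board is flat on the row. Releasing, then backing off to check from the top.

```bash
python3 - <<'E'
from h import *
manip.let_go();st("open")
p=manip.current_eef_pos()
manip.move_straight([p[0],p[1],.25],.25)
manip.move_straight([.42,.0,.27],.3)
f=cam("top");save(f,"t11.png",(190,90,340,240),4);save(cam("side"),"s11.png",(120,190,320,330),4)
s=5;im=cv2.resize(f["img"],None,fx=s,fy=s,interpolation=cv2.INTER_CUBIC);h=cv2.cvtColor(im,cv2.COLOR_RGB2HSV)
m=((h[:,:,1]>60)&(h[:,:,2]>165)).astype(np.uint8);m[:170*s]=0;m[240*s:]=0;m[:,:220*s]=0;m[:,342*s:]=0
cs,_=cv2.findContours(m,cv2.RETR_EXTERNAL,cv2.CHAIN_APPROX_NONE);k=max(cs,key=cv2.contourArea)
q=(k[:,0]+.5)/s-.5
print(cv2.minAreaRect((px2w(f,q,.098)[:,:2]*1000).astype(np.float32)),TC)
st("")
E
```

```text
open 31.22 [0.538  0.0264 0.0887] w 0.0879 F [-0.8  0.3  0.2]
((537.2550659179688, 27.116668701171875), (58.702301025390625, 217.3509063720703), 4.261935234069824) [0.5377 0.0285]
 32.67 [4.203e-01 2.000e-04 2.692e-01] w 0.0875 F [-0.   0.5 -0.1]
```

View pics/t11.png

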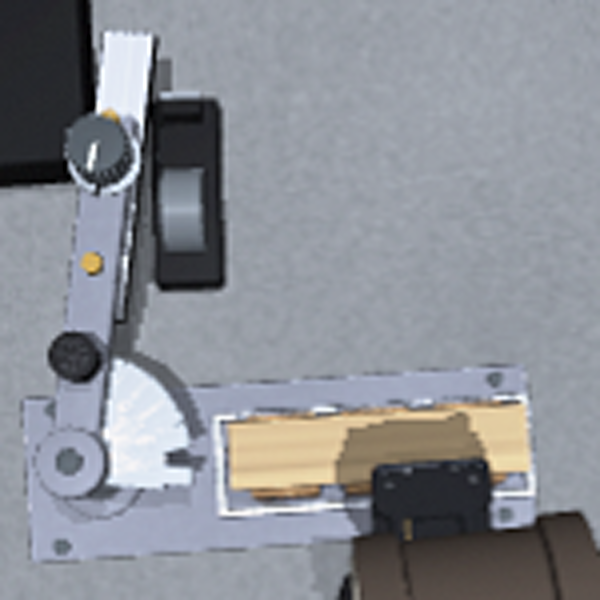

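View pics/s11.png

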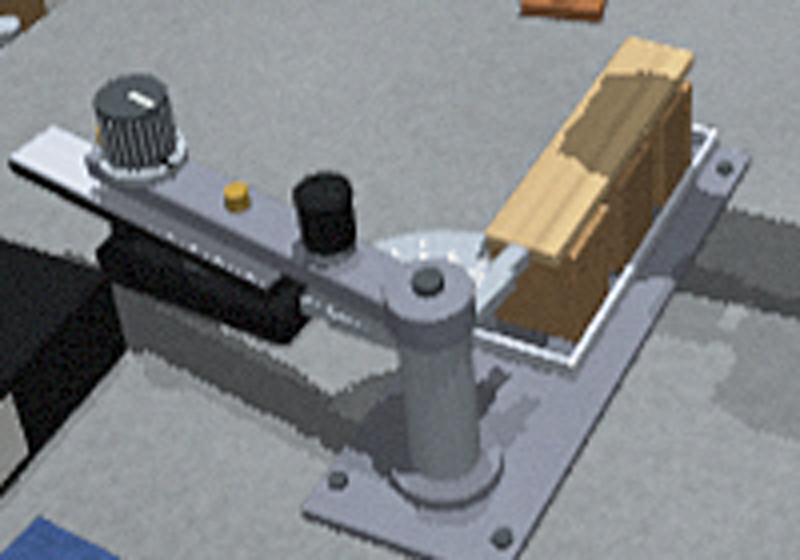

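```bash
cat >> h.py <<'E'
PIV=press(0,.215)
def barpt(s,r,off=0):
    a=np.radians(TY-90)+s; d=np.array([np.cos(a),np.sin(a)]);n=np.array([-d[1],d[0]])
    return PIV+r*d+off*n
def bardir(s): return TY-90+np.degrees(s)
E
python3 - <<'E'
from h import *
f=cam("top");save(f,"t12.png",(190,90,260,240),8) if 0 else save(f,"t12.png",(195,100,255,230),5)
print("pivot",PIV,"knob",barpt(1.4,.07),"screw",barpt(1.4,.215))
print(px2w(f,[(190+73/4,90+352/4)],.194),px2w(f,[(190+69/4,90+460/4)],.155),px2w(f,[(190+97/4,90+140/4)],.2))
print(w2px(f,[[*PIV,.15],[*barpt(1.4,.07),.194],[*barpt(1.4,.215),.2]]))
print(manip.current_q())
for y in (84.4,264.4):
  p=np.array([*barpt(1.4,.07),.157]);print(y,manip.inverse_kinematics(p,down(y)))
for y in (4.2,184.2):
  p=np.array([*barpt(0,.07),.157]);print(y,manip.inverse_kinematics(p,down(y)))
E
```

```text
pivot [0.52195379 0.24292261] knob [0.59162138 0.23610894] screw [0.73593283 0.22199491]
[[0.59255268 0.23455011 0.194     ]] [[0.52214698 0.24259767 0.155     ]] [[0.73673352 0.22034974 0.2       ]]
[[207.4376481  205.19011909]
 [207.66761986 178.3392371 ]
 [213.63869716 125.28671831]]
[ 13.83107933   1.97283063 -20.76490538 112.81735217   0.72685976
  65.45019441  -3.01222645]
84.4 [ -3.36482999  31.98551663 -32.98887976  92.11291516  19.13535203
  61.62284799  42.83461012]
264.4 [ -14.88777356   29.07987217  -15.8981155    92.9707767     8.91702474
   59.19597029 -129.05946   ]
4.2 [ -0.60933182  23.45102868 -29.0951976  104.10570089  13.51713409
  55.88589695 -31.13299143]
184.2 [ 25.27793771  39.46318186 -70.78732608 102.59919454  40.29566108
  68.12880236 126.24178654]
```

View pics/t12.png

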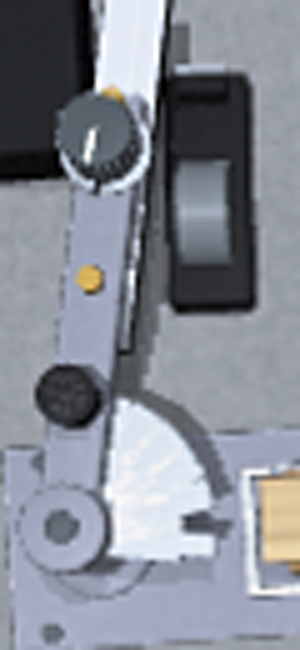

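```bash
python3 - <<'E'
from h import *
k=[.592,.2355]
manip.move_straight([*k,.27],.25,frame=down(84.4));st("");print(manip.current_q())
f=cam("wrist");save(f,"w13.png");print(w2px(f,[[*k,.194],[*k,.150]]))
E
```

```text
34.27 [0.5919 0.235  0.2699] w 0.0874 F [ 0.1  0.4 -0.2]
[ -1.74954008  26.93865888 -35.53933311  84.27080966  15.92270836
  73.89093048  45.55945183]
[[282.9462323  217.26899207]
 [282.71274136 202.73967066]]
```

View pics/w13.png

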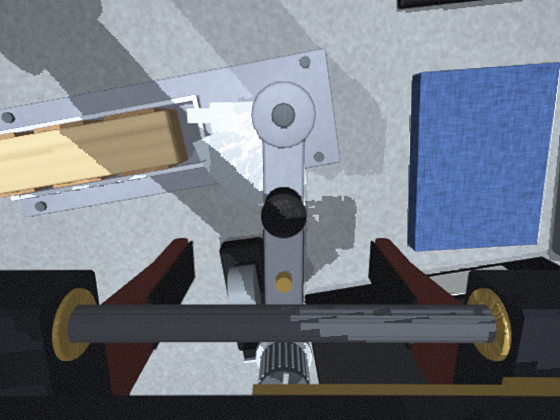

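The knob's top is at (284,213), as predicted, and the bar runs straight down the picture, so the yaw is right. Gripping and lifting.

```bash
python3 - <<'E'
from h import *
k=[.592,.2355]
print(manip.move_straight([*k,.158],.12,stop_force=8));st("down")
manip.clamp();st("grip")
p=manip.current_eef_pos()
manip.move_straight([p[0],p[1],p[2]+.0145],.04);st("lift")
save(cam("side"),"s14.png",(120,150,320,290),4)
E
```

```text
False
down 35.4 [0.5924 0.2359 0.1589] w 0.0876 F [0.2 1.2 0.2]
grip 36.32 [0.592  0.2359 0.158 ] w 0.0307 F [ 1.2  2.1 -1.3]
lift 36.83 [0.592  0.2358 0.1721] w 0.0306 F [ 3.2  2.7 -9.2]
```

View pics/s14.png

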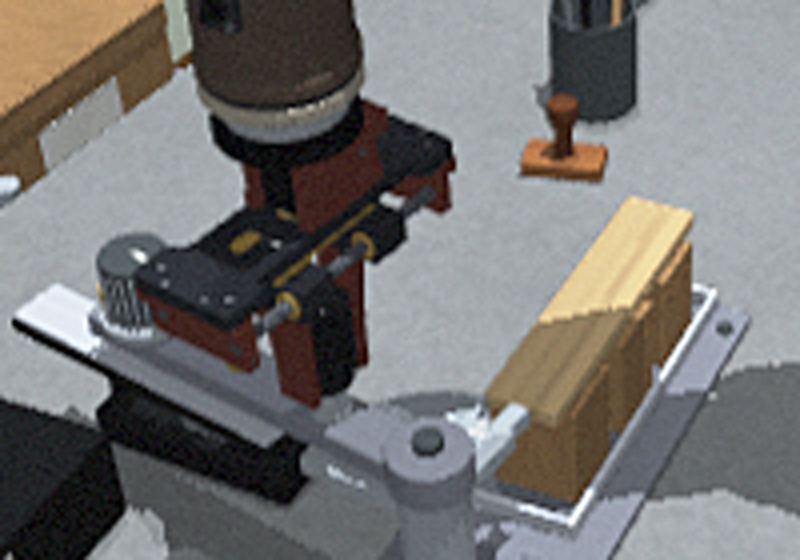

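```bash
python3 - <<'E'
from h import *
z=manip.current_eef_pos()[2]
for s in list(np.arange(1.3,.09,-.1))[:12]:
    p=barpt(s,.07)
    manip.move_straight([*p,z],.07,frame=down(bardir(s)+90))
    F=np.array(manip.current_wrist_force()); 
    if abs(s*10%3)<.01 or np.linalg.norm(F[:2])>12: st("%.2f"%s)
    if np.linalg.norm(F[:2])>25 or manip.current_width()<.028: st("ABORT");break
st("end");print(s)
save(cam("top"),"t15.png",(190,120,340,240),5);save(cam("side"),"s15.png",(120,150,340,300),3)
E
```

```text
1.20 37.38 [0.5884 0.2219 0.1716] w 0.0309 F [ 1.3  1.5 -8.6]
end 39.88 [0.5411 0.176  0.1721] w 0.0307 F [ 0.7  3.5 -9.1]
0.19999999999999907
```

View pics/t15.png

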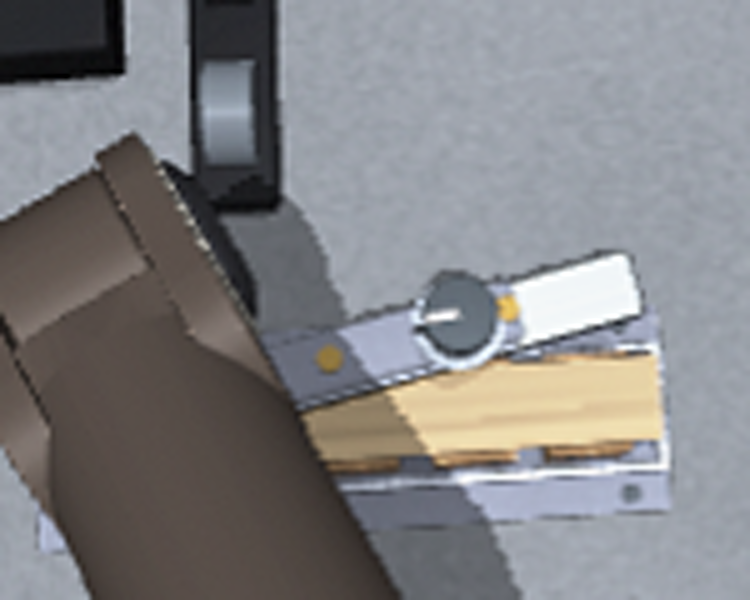

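View pics/s15.png

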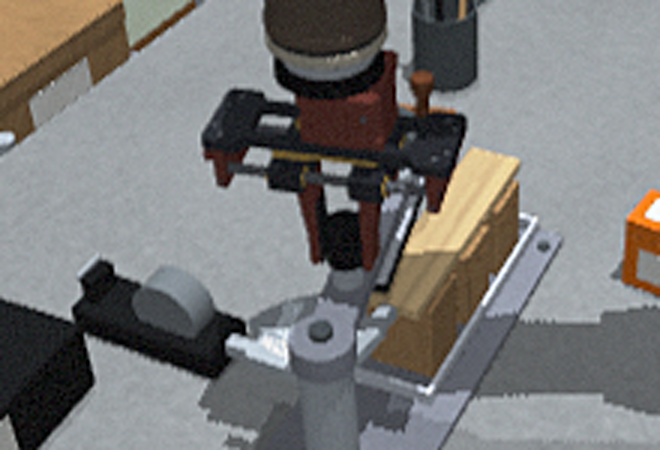

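```bash
python3 - <<'E'
from h import *
z=manip.current_eef_pos()[2]
for s in (.13,.07):
    manip.move_straight([*barpt(s,.07),z],.06,frame=down(bardir(s)+90))
st("s.07")
p=manip.current_eef_pos()
manip.move_straight([p[0],p[1],.1685],.04);st("lowered")
manip.let_go();st("open")
w=manip.current_width()
manip.move_straight([*barpt(.07,.07),.165],.04)
# finger to near contact
a=np.radians(bardir(0));n=np.array([-np.sin(a),np.cos(a)])
t=barpt(.07,.07)-n*(.044-.0155-.003)
manip.move_straight([*t,.165],.08,frame=down(bardir(0)+90));st("near")
t2=barpt(-.04,.07)-n*(.044-.0155)
r=manip.move_straight([*t2,.165],.012,stop_force=5);st("push %s"%r)
q=np.array(manip.current_eef_pos())[:2]+n*(w/2-.0155)
d=q-PIV;print("knob est",q,"swing",np.arctan2(d[1],d[0])-a)
save(cam("top"),"t16.png",(190,120,340,240),5);save(cam("side"),"s16.png",(120,150,340,300),3);save(cam("wrist"),"w16.png")
E
```

```text
s.07 40.48 [0.5329 0.1738 0.1724] w 0.0307 F [ 2.6  3.7 -8.8]
lowered 40.73 [0.5333 0.1739 0.1691] w 0.0307 F [-1.3  1.2  0.2]
open 41.73 [0.5329 0.1738 0.1685] w 0.0877 F [0.4 1.1 0.1]
near 42.44 [0.5068 0.1718 0.1653] w 0.088 F [ 0.3 -0.3  1. ]
push True 43.19 [0.4976 0.171  0.1649] w 0.0878 F [1.4 0.1 1.4]
knob est [0.5259085  0.17308506] swing -0.016736953761533613
```

View pics/s16.png

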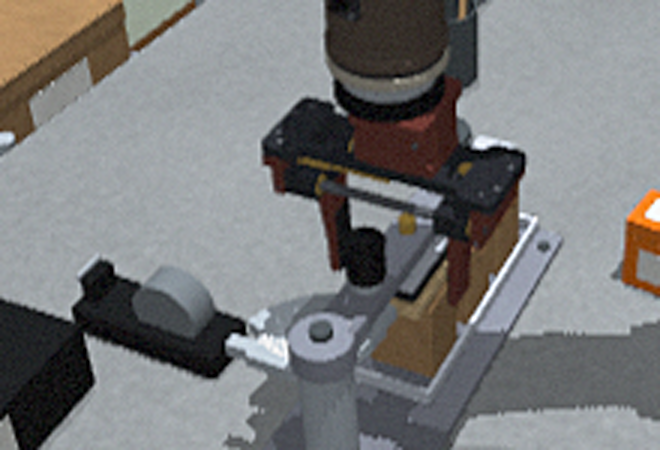

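View pics/w16.png

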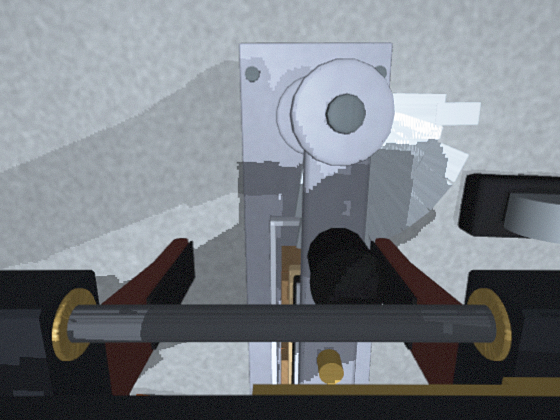

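```bash
python3 - <<'E'
from h import *
p=np.array(manip.current_eef_pos())
manip.move_straight([p[0]+.028,p[1]+.002,.18],.1)
manip.move_straight([p[0]+.028,p[1]+.002,.29],.25)
manip.move_straight([.40,.17,.30],.3)
f=cam("side");k=barpt(0,.07)
print(w2px(f,[[*k,.194],[*k,.158],[*k,.204]]))
save(f,"s17.png",(170,190,290,310),5)
f=cam("top");save(f,"t17.png",(190,120,340,240),5)
print(w2px(f,[[*PIV,.15],[*barpt(0,.07),.194],[*barpt(0,.215),.2],[*barpt(0,.07),.204]]))
st("")
E
```

```text
[[239.4519477  229.83902181]
 [240.35690627 241.87130888]
 [239.19352389 226.40466778]]
[[207.4376481  205.19011909]
 [230.61129232 202.36780789]
 [284.55918334 198.64986925]
 [230.1922823  202.08567429]]
 45.08 [0.4004 0.1696 0.2992] w 0.0881 F [ 0.4 -0.1 -0.2]
```

View pics/s17.png

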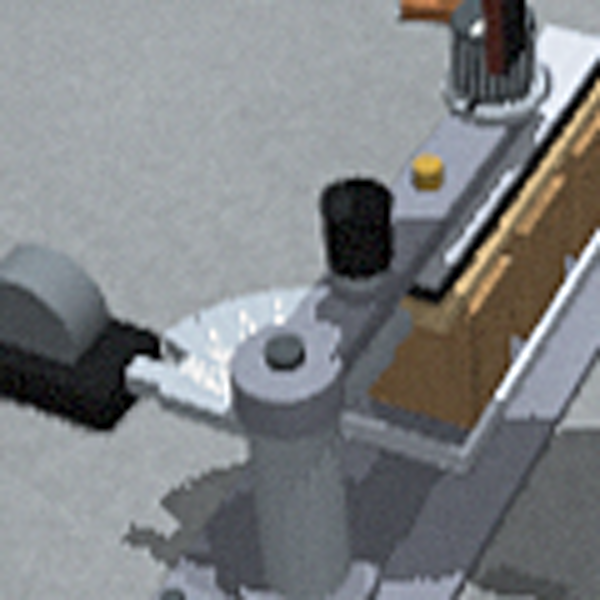

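View pics/t17.png

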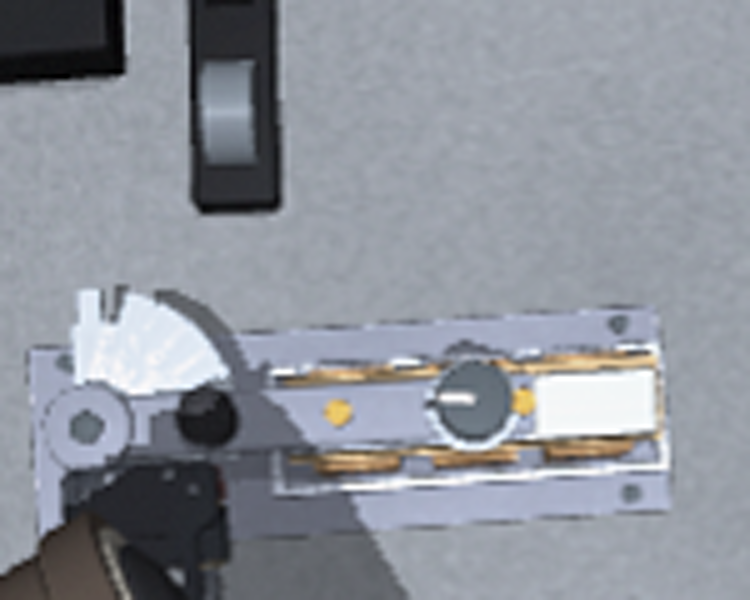

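```bash
python3 - <<'E'
from h import *
f=cam("side")
for s in (1.4,0):
    k=barpt(s,.07);print(w2px(f,[[*k,.194],[*k,.158]]).round(1).tolist())
def blob(img,x0,y0,x1,y1,s):
    im=cv2.imread(img);h=im.max(axis=2)[y0:y1,x0:x1]
    n,l,st_,c=cv2.connectedComponentsWithStats((h<55).astype(np.uint8))
    i=1+np.argmax(st_[1:,4]);return st_[i],c[i]
a,c=blob("pics/s11.png",280,150,370,265,4);print("parked",(a[0]+280)/4+120,(a[1]+150)/4+190,(a[1]+150+a[3])/4+190,a[2]/4)
a,c=blob("pics/s17.png",305,165,405,295,5);print("work",(a[0]+305)/5+170,(a[1]+165)/5+190,(a[1]+165+a[3])/5+190,a[2]/5)
E
```

```text
[[199.2, 237.7], [201.0, 249.8]]
[[239.5, 229.8], [240.4, 241.9]]
parked 193.5 233.5 254.0 15.25
work 234.6 225.8 246.0 14.2
```

```bash
python3 - <<'E'
from h import *
f=cam("top")
k=px2w(f,[(190+476/5,120+398/5)],.2)[0];print(k,barpt(0,.215),barpt(-.01,.215))
q0=np.array(manip.current_q())
c=barpt(-.003,.215)
for y in (160,140,120,90,45,0,-45,-90,-120,-140,-160,-180):
    q=manip.inverse_kinematics(np.array([*c,.165]),down(y));print(y,None if q is None else np.round(q).astype(int).tolist())
E
```

```text
[0.53516802 0.02677269 0.2       ] [0.5377 0.0285] [0.53555502 0.02835326]
160 [12, 21, -25, 106, 11, 56, 142]
140 [10, 20, -23, 106, 10, 55, 123]
120 [9, 20, -21, 106, 9, 55, 104]
90 [6, 20, -18, 107, 7, 55, 75]
45 [3, 19, -14, 107, 5, 55, 32]
0 [1, 19, -11, 107, 4, 54, -12]
-45 [0, 19, -10, 107, 4, 54, -57]
-90 [-3, 19, -7, 107, 3, 54, -101]
-120 [-5, 19, -4, 107, 1, 54, -130]
-140 [-7, 19, -2, 107, 1, 54, -149]
-160 [-19, 19, 13, 108, -5, 54, -163]
-180 [14, 21, -28, 106, 12, 56, 161]
```

```bash
python3 - <<'E'
from h import *
c=barpt(-.006,.215)
manip.move_pose([*c,.29],down(150));st("");print(np.round(manip.current_q()))
f=cam("wrist");save(f,"w18.png",(180,100,400,265),3.5);print(w2px(f,[[*c,.2],[*c,.158]]))
f=cam("side");save(f,"s18.png",(200,130,320,250),5)
E
```

```text
47.59 [0.5364 0.0286 0.29  ] w 0.0874 F [0.3 0.1 0.3]
[  9.  13. -21.  97.   5.  70. 137.]
[[281.4378392  212.60008769]
 [281.42301    199.89924626]]
```

View pics/w18.png

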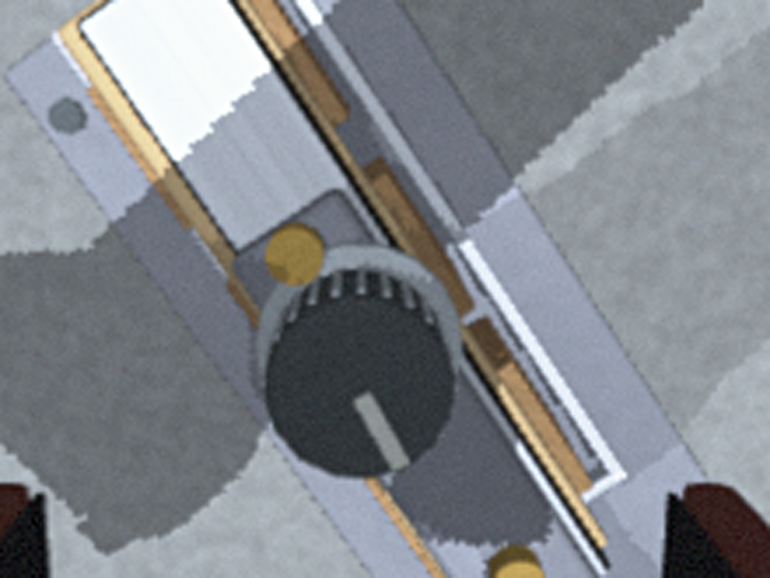

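View pics/s18.png

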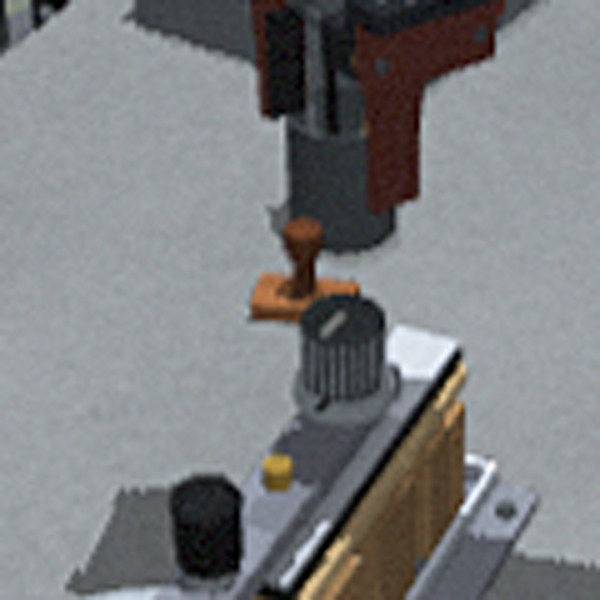

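```bash
python3 - <<'E'
from h import *
c=barpt(-.006,.215)
print(manip.move_straight([*c,.167],.12,stop_force=8));st("down")
manip.clamp();st("grip");print(manip.current_torque())
p=np.array(manip.current_eef_pos());np.save("scr.npy",p)
for y in range(140,69,-10):
    manip.move_straight(p,.02,frame=down(y))
    print(y,round(manip.current_t(),2),np.round(manip.current_torque(),3),np.round(manip.current_wrist_force(),1),round(manip.current_width(),4))
st("")
save(cam("side"),"s19.png",(200,130,320,250),5)
E
```

```text
False
down 48.87 [0.5369 0.0285 0.1677] w 0.0878 F [-0.2 -0.4 -0.2]
grip 49.64 [0.5364 0.0286 0.167 ] w 0.0413 F [-0.6  1.   0.1]
[0.21837786 0.0081073  0.08419197]
140 49.97 [ 0.117 -0.042 -0.003] [-0.6  0.1 -0.1] 0.042
130 50.29 [ 0.167 -0.112 -0.104] [0.  0.2 0.7] 0.0419
120 50.62 [ 0.212 -0.052 -0.091] [-0.3  0.9  0.9] 0.0416
110 50.94 [ 0.127 -0.078 -0.07 ] [-1.1 -0.3  0.1] 0.0415
100 51.27 [ 0.282 -0.05  -0.106] [-0.1  1.   0.4] 0.0416
90 51.59 [ 0.262 -0.098 -0.046] [-0.8  1.5  0.4] 0.0417
80 51.92 [ 0.262 -0.061 -0.04 ] [-0.   1.2  0.3] 0.0416
70 52.24 [ 0.383 -0.107 -0.034] [-0.2  1.9  0.9] 0.0416
 52.24 [0.5364 0.0287 0.167 ] w 0.0416 F [-0.2  1.9  0.9]
```

View pics/s19.png

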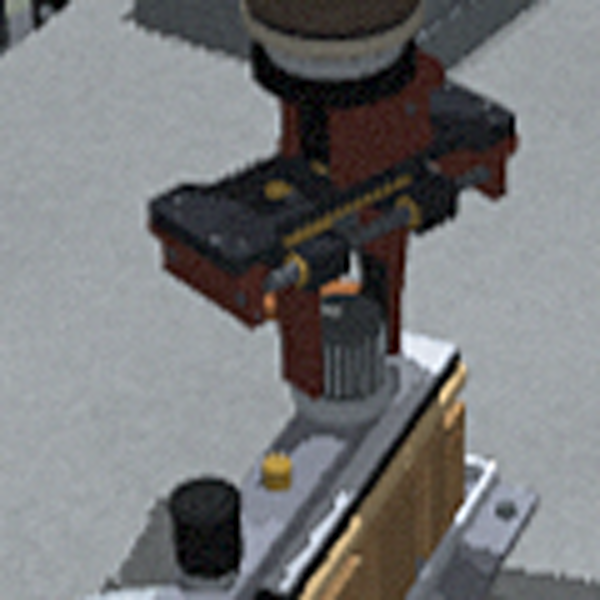

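```bash
cat >> h.py <<'E'
def turn(ys,p,n=12):
    for y in ys:
        manip.move_straight(p,.02,frame=down(y))
        T=[];F=[]
        for i in range(n):
            manip.sleep(.02);T.append(manip.current_torque());F.append(manip.current_wrist_force())
        print(y,round(manip.current_t(),2),"T",np.mean(T,0).round(3),"sd",np.std(T,0)[2].round(3),"F",np.mean(F,0).round(1),round(manip.current_width(),4))
E
python3 - <<'E'
from h import *
p=np.load("scr.npy");p[2]=manip.current_eef_pos()[2]
save(cam("wrist"),"w20.png")
turn([65,60,55,50,45,40],p)
E
```

```text
65 52.79 T [ 0.489 -0.095  0.002] sd 0.058 F [-0.4  2.   0.6] 0.0414
60 53.24 T [ 0.594 -0.097 -0.015] sd 0.051 F [0.  2.5 0.6] 0.0415
55 53.69 T [ 0.68  -0.126 -0.02 ] sd 0.048 F [-0.   3.   0.3] 0.0418
50 54.14 T [ 0.787 -0.124 -0.007] sd 0.057 F [-0.2  3.2  0.6] 0.0414
45 54.59 T [ 0.85  -0.102 -0.02 ] sd 0.057 F [-0.2  3.7  0.7] 0.0415
40 55.04 T [ 0.923 -0.069 -0.019] sd 0.045 F [-0.1  3.7  0.9] 0.0417
```

View pics/w20.png

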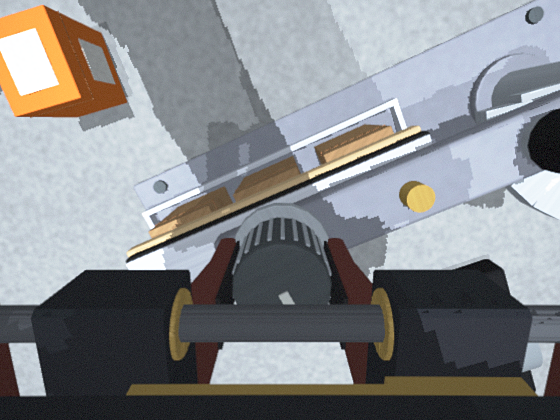

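```bash
python3 - <<'E'
from h import *
p=np.load("scr.npy");print(manip.current_eef_pos(),p)
p[1]+=.001;np.save("scr.npy",p)
turn([35,30,25,20,15,10],p)
E
```

```text
[0.53637067 0.02868295 0.16700182] [0.53636759 0.02857066 0.16698329]
35 55.49 T [-0.047 -0.055 -0.016] sd 0.048 F [ 0.3 -0.   1.5] 0.0413
30 55.94 T [-0.638 -0.085 -0.011] sd 0.045 F [ 0.1 -2.9  2. ] 0.0416
25 56.39 T [-1.174 -0.103 -0.003] sd 0.06 F [ 0.2 -5.1  1.8] 0.0415
20 56.84 T [-1.218 -0.108 -0.044] sd 0.026 F [-0.2 -5.2  2.1] 0.0415
15 57.29 T [-1.208 -0.09  -0.02 ] sd 0.019 F [ 0.4 -5.4  2.1] 0.0423
10 57.74 T [-1.208 -0.081 -0.031] sd 0.026 F [-0.  -5.2  2.3] 0.0417
```

```bash
python3 - <<'E'
from h import *
p=np.load("scr.npy");p[1]-=.0006;np.save("scr.npy",p)
turn([5],p)
save(cam("side"),"s21.png",(200,150,320,250),6)
E
```

```text
5 58.19 T [-0.938 -0.138  0.044] sd 0.048 F [ 0.3 -4.1  2.4] 0.0414
```

View pics/s21.png

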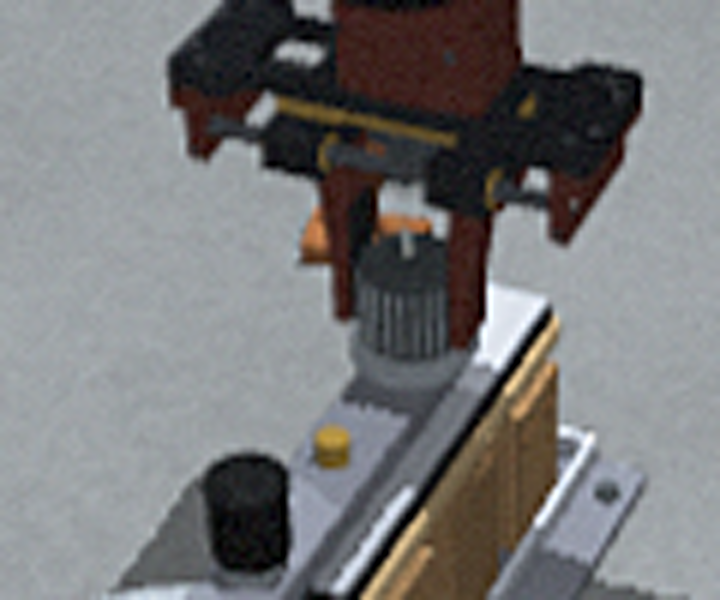

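```bash
python3 - <<'E'
from h import *
p=np.load("scr.npy")
turn([0,-5],p,20)
E
```

```text
0 58.83 T [-0.938 -0.214  0.065] sd 0.063 F [ 0.4 -4.1  2.3] 0.0416
-5 59.41 T [-0.969 -0.307  0.05 ] sd 0.054 F [ 1.2 -4.1  2.6] 0.0416
```

```bash
python3 - <<'E'
from h import *
p=np.load("scr.npy")
turn([-10,-15],p,20)
manip.let_go();st("open")
manip.move_straight([p[0],p[1],.29],.2)
f=cam("wrist");save(f,"w22.png",(180,100,400,265),3.5)
f=cam("side");save(f,"s22.png",(200,150,320,250),6)
E
```

```text
-10 59.99 T [-0.994 -0.423  0.062] sd 0.065 F [ 1.4 -4.2  2.8] 0.0416
-15 60.58 T [-1.008 -0.538  0.052] sd 0.063 F [ 2.  -4.   2.9] 0.0415
open 61.43 [0.5364 0.029  0.167 ] w 0.0879 F [-0.   0.6  0.9]
```

View pics/w22.png

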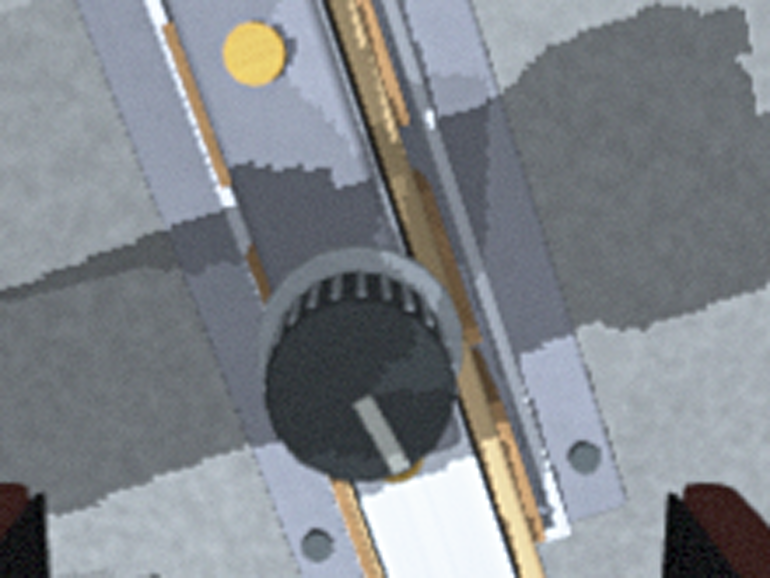

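View pics/s22.png

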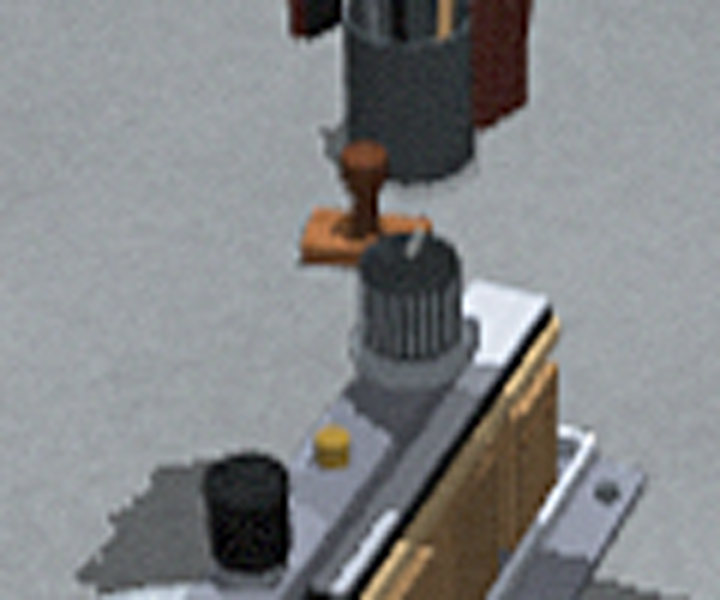

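```bash
python3 - <<'E'
from h import *
p=np.load("scr.npy")
manip.move_pose([p[0],p[1]+.0,.29],down(155))
st("")
f=cam("wrist");save(f,"w23.png",(200,120,380,250),4.4)
print(w2px(f,[[*p[:2],.2],[*p[:2],.158]]))
f=cam("top");save(f,"t23.png",(240,160,340,240),7)
E
```

```text
64.75 [0.5363 0.029  0.2899] w 0.0879 F [0.2 0.1 0.2]
[[281.51485983 212.92207557]
 [281.48816413 200.18499898]]
```

View pics/w23.png

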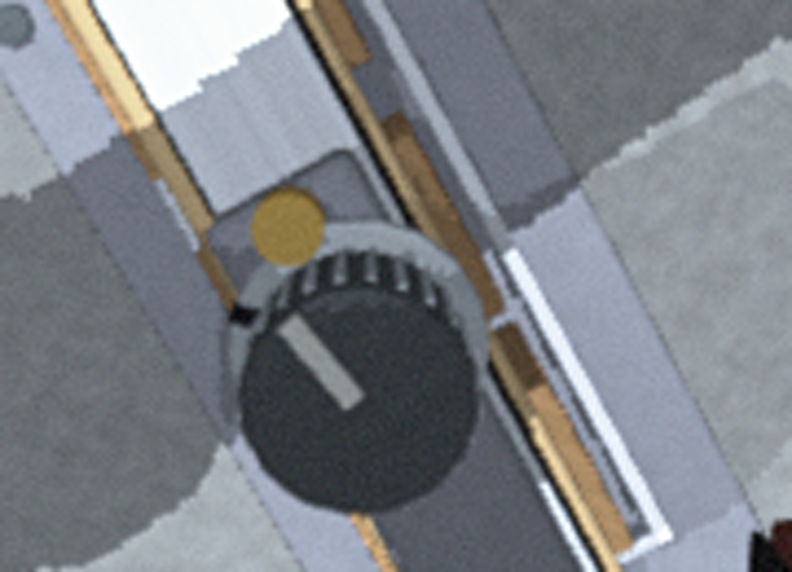

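```bash
python3 - <<'E'
from h import *
ft=cam("top");fs=cam("side");fw=cam("wrist")
def ang(f,mark,l0,l1,name,c):
    for zm in (.150,.158):
        m=px2w(f,[mark],zm)[0][:2]-c
        print(name,zm,"mark",np.degrees(np.arctan2(m[1],m[0])).round(1),"r",np.linalg.norm(m).round(4))
    a=px2w(f,[l0,l1],.2)[:,:2];d=a[1]-a[0];print("   line",np.degrees(np.arctan2(d[1],d[0])).round(1))
c=np.load("scr.npy")[:2]
o=lambda x,y,s,ox,oy:((x+.5)/s-.5+ox,(y+.5)/s-.5+oy)
ang(fs,o(320,404,5,200,130),o(347,313,5,200,130),o(321,336,5,200,130),"s18",c)
ang(ft,o(431,403,5,190,120),o(475,399,5,190,120),o(437,398,5,190,120),"t17",c)
cw=px2w(fw,[o(360,395,4.4,200,120)],.2)[0];print("knob c",cw,c)
ang(fw,o(243,314,4.4,200,120),o(352,404,4.4,200,120),o(289,322,4.4,200,120),"w23",c)
save(ft,"t24.png",(265,180,305,220),14);save(fs,"s24.png",(240,170,300,220),12)
im=cv2.imread("pics/t17.png")[330:470,400:560];cv2.imwrite("pics/t17z.png",cv2.resize(im,None,fx=4,fy=4))
im=cv2.imread("pics/s18.png")[270:440,270:430];cv2.imwrite("pics/s18z.png",cv2.resize(im,None,fx=3.5,fy=3.5))
E
```

```text
s18 0.15 mark 59.2 r 0.0106
s18 0.158 mark 89.1 r 0.018
   line 84.7
t17 0.15 mark 87.4 r 0.0228
t17 0.158 mark 89.0 r 0.0228
   line 88.9
knob c [0.53527318 0.02651958 0.2       ] [0.53636759 0.02897066]
w23 0.15 mark -40.2 r 0.0245
w23 0.158 mark -44.4 r 0.0244
   line -78.4
```

View pics/t17z.png

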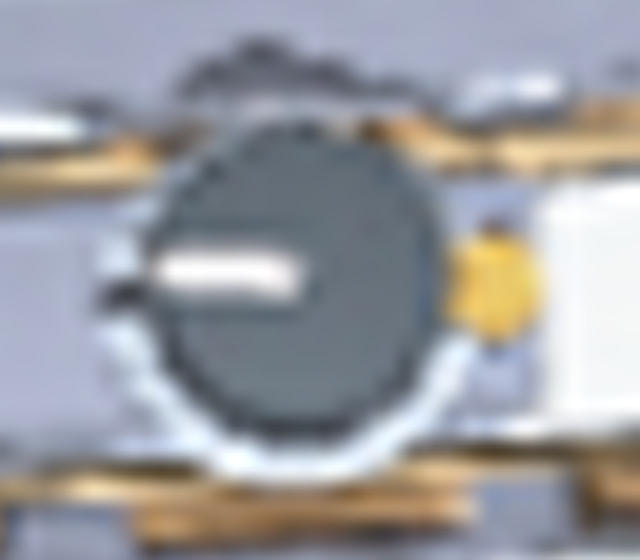

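View pics/s18z.png

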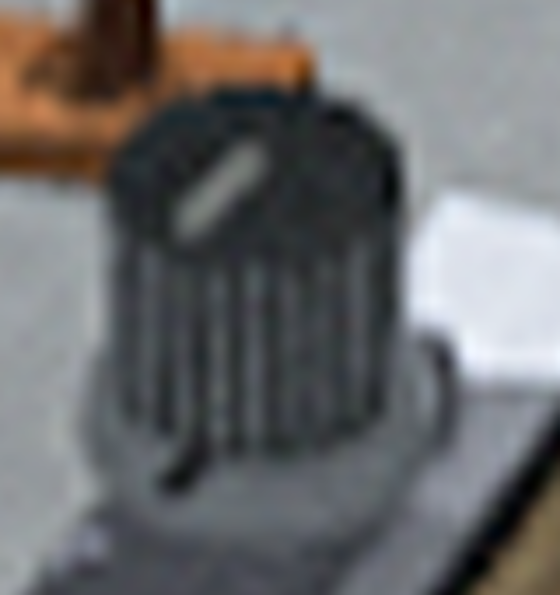

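View pics/t23.png

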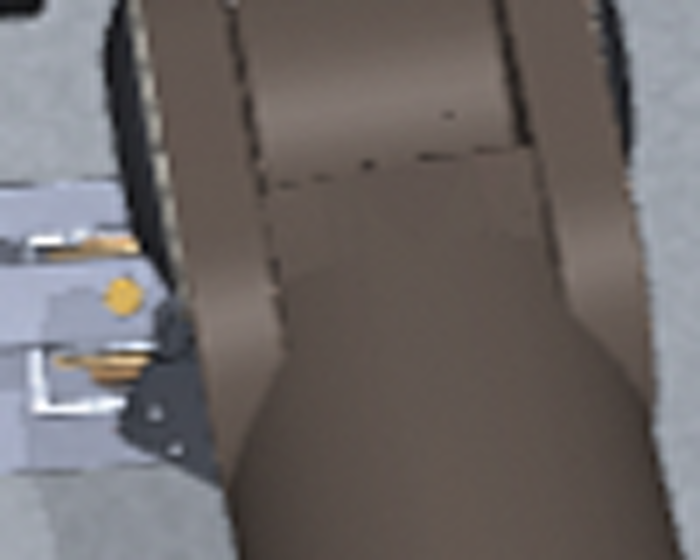

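View pics/s24.png

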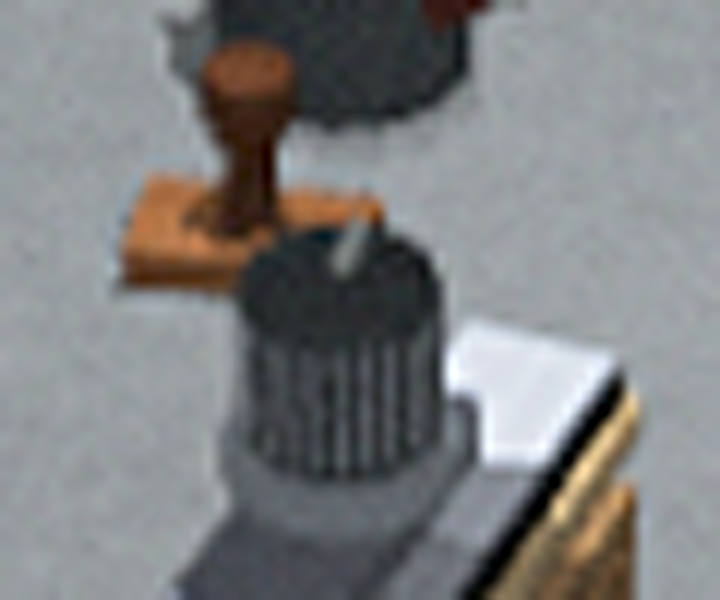

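```bash
python3 - <<'E'
from h import *
manip.move_straight([.40,-.1,.33],.3,frame=down(90)) 
f=cam("top");save(f,"t25.png");save(f,"t25z.png",(190,165,340,235),5)
f=cam("side");save(f,"s25.png");save(f,"s25z.png",(190,150,320,320),4)
st("")
E
```

```text
66.38 [ 0.4004 -0.0995  0.3298] w 0.0877 F [ 0.  -0.4  0.1]
```

View pics/t25.png

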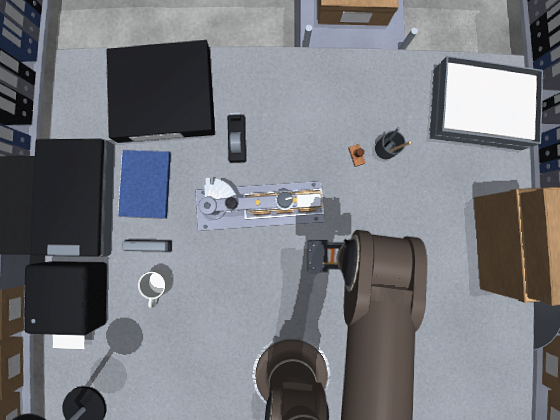

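View pics/t25z.png

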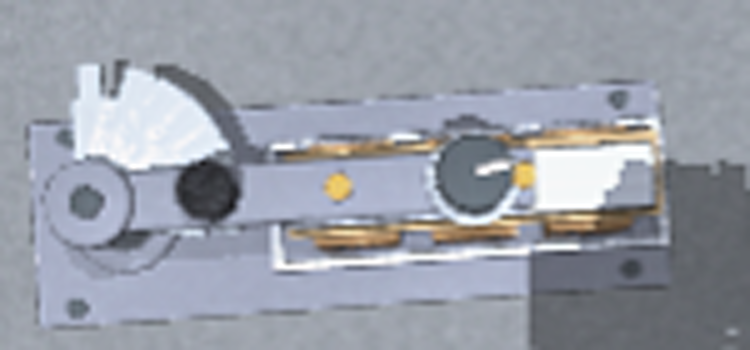

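View pics/s25z.png

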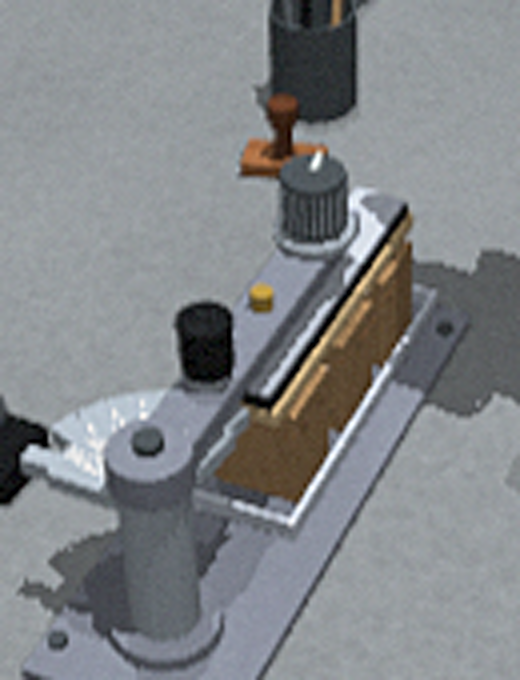

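```bash
python3 - <<'E'
from h import *
manip.close_job();print(manip.current_t())
E
```

```text
the job is handed in; nothing more can be done
the job is handed in; nothing more can be done
```

I handed the job in at about 66 s of the 210 s allowed; it reports no verdict. The cartons, board, plunger and thumbscrew steps all look done in my last pictures.

- **Cartons:** The three brown cartons present stand in the trough, about 70 mm apart. One was knocked aside during the run, so I measured it again before picking it. The orange and red look-alikes were left alone.
- **Board:** It lies flat on the row, within about 2 mm of centre and aligned with the trough.
- **Bar and plunger:** The bar is over the board, and the plunger knob sits at its fully-down height in the side view. The estimated angle was -0.01 to -0.017 rad, inside the 0.03 limit. The bar's resistance when I pushed it also suggested the plunger had snapped in.
- **Thumbscrew:** I turned the knob 165° clockwise and the collar followed for about 131°. That puts the clutch slip at about 35°, or 0.6 rad, against the 0.08 to 0.9 rad window. It is below the eighth of a turn (0.79 rad), but not by a wide margin.
- **Other objects:** In the last top view they show no visible movement, and the gripper is clear of everything.

**Less certain:**
- The slip comes from one close-up of the collar mark and could be off by about 0.1 rad. The moment reading during the turn was noisy: it rose to only about 0.06 N m, below the nominal 0.12, so the slip rests on that picture.
- The foot's pressing force was not measured. I judged it from the collar having stopped and the foot visibly touching the board.

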